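# Refit the air-filter bowl under its bayonet head

## Task

Put the emptied filter bowl back on the burner's air line: take it by its side handle, feel for the hidden slots (their angle varies) and push its neck up into the open underside of the filter head so that the three lugs go in. Twist the handle from left to right (counter-clockwise seen from above) past the raised lands until the lugs drop into their pockets, and let go, so that the bowl hangs there locked and upright by itself. Leave the other things on the bench where they are.

Things in the scene. Friction and masses are not known exactly. Their poses are not given: they have to be found in the camera images.
- bowl: Loose filter bowl, 96 mm high, about 0.18 kg, standing upright. Origin: centre of its underside; z up its axis, x along its side handle. Glass cup 52 mm in diameter (z 0 to 66 mm), metal neck 48 mm in diameter above it (z 66 to 96 mm) with three lugs (see neck).
- grip (a point): Point on the bowl's handle where to hold it: 92 mm out along the bowl's x, 56 mm above its underside, middle of the bar's section. The black bar is 16 mm wide (y), 20 mm tall (z 46 to 66 mm) and runs from x = 58 to x = 128 mm, on a 14 mm round stem. Axes of the bowl.
- neck (a point): Point on the bowl's axis level with the undersides of the lugs, 84 mm above the bowl's underside; axes of the bowl. The three lugs stand 120 degrees apart round the neck, one of them right above the handle: each 8 mm wide, 8 mm tall (bowl z 84 to 92 mm), reaching 34 mm from the axis.
- head: Filter head, fixed: round metal housing 84 mm in diameter, z 165 to 201 mm with a flat cap 6 mm higher, open underneath, on a bracket from a post with a gauge (280 mm tall) 145 mm away along +x. Base plate 10 mm thick, x = -15 to 185, y = +-55 mm. Origin on the table under the housing's axis; z up, -x is its front, roughly towards the robot.
- mount (a point): Centre of the housing's open underside, 165 mm above the table; axes of the head. Flush with it inside is a fixed steel bayonet ring, bore 53 mm, with three slots for the lugs, each lug having about 2 mm or 5 degrees to spare either way. Lugs outside the slots butt against the ring with neck 8 mm below this point; the roof stops them at 17 mm above it.
- slot (a point): Where neck is as the lugs clear the raised lands: on the axis, 12 mm above the underside; axes of the head. The ring's angle cannot be seen: lugs meet slots when the handle points 25 degrees to the left (+y side) of the head's front (-x), give or take up to 20 degrees. Just right of the slots are the raised lands, 12 mm above the underside.
- pocket (a point): Where neck is when locked: on the axis, 8 mm above the underside (the pocket floors); axes of the head. From the slots' centres the pockets' centres lie 51 degrees on, counter-clockwise seen from above (handle going left to right), beyond the lands; the end stop is met about 57 degrees on. The lugs drop 4 mm from land to pocket floor.
- jar: Glass jar with brushes, 68 mm in diameter, 180 mm tall in all, bystander; origin at its underside.
- paddle: Forming paddle with wooden handle, 240 mm long, lying flat, bystander; origin at the underside between blade and handle, x towards the blade.
- tweezers: Steel tweezers, 160 mm long, lying flat, bystander; origin at the middle of the underside, x along them.
- fitting: Small standing brass fitting, 36 mm in diameter, 45 mm tall, bystander; origin at its underside.
- bulb: Blown glass bulb on a cork ring, 68 mm in diameter, 110 mm tall, bystander; origin at its underside.
- tin: Grey tin, 72 mm in diameter, 55 mm tall, bystander; origin at its underside.
- block: Wooden block 90 x 50 x 30 mm, bystander; origin at the centre of its underside.
Not all that is in view belongs to the job. What is shaped like the bowl but green or red is not meant.

How it is judged:
By the outcome, as a careful person would: the job done as asked, in the order asked, and still so for the second after the job is handed in, with the robot touching nothing.
It also fails if it takes over 64 s, if anything falls off the work surface, if the arm or the gripper's body presses on something with over 40 N, if the wrist force passes 120 N, or if a joint passes its speed limit or range.

## Robot

A 7-joint arm with a two-finger parallel gripper is mounted at the origin on the work surface. World frame = base frame: x ahead of the robot, y to its left, z up, the work surface at z = 0. Lengths are in m, angles in degrees, forces in N, time in s.
With the tool pointing down it reaches from about 0.4 to 0.9 m from the base axis. Payload 5.6 kg.
Tool frame: the origin (TCP) lies midway between the tips of the shut fingers; the grasp point (between the pads) lies 19 mm behind it; z points along the fingers, y is the direction in which the jaws open and shut (so a half turn about z gives the same grasp; the last joint's range is limited). The gripper opens to 92 mm and grips with 3 to 60 N. Pads are 20 mm wide; open, the fingers measure 128 mm over their backs; the gripper's body (75 mm by 189 mm) begins 69 mm behind the grasp point.
Start: joints at [-76.547, 26.786, -0.665, 91.828, 0.344, 61.387, -3.226], TCP at [0.178, 0.625, 0.215] pointing down, gripper open.
Joint ranges: [-144.91, 144.91], [-17.63, 115.5], [-89.93, 88.59], [15.96, 139.68], [-74.01, 254.01], [8.47, 105.57], [-167.45, 167.45]. Speed limits (degrees/s): [147.25, 147.25, 180, 180, 180, 180, 180].

## Interface

Orientations are given as [roll, pitch, yaw] about the fixed x, y, z axes, in that order (R = Rz(yaw) Ry(pitch) Rx(roll)).
In Python, from bench import get_state, camera, sign_off gives the robot as it stands.
- The arm moves only by the tool send_rows, never from a script. Its argument "deltas" is one flat list of numbers, 7 for each row, row after row: the opening, from 0 (shut) to 1 (fully open), then the shift along the world's x, y, z in m, then the turn, a rotation vector about the world's x, y, z in rad. A call has 1 to 20 rows; each row shifts and turns the commanded pose from where the row before left it; what a row does not reach is not made up. A row lasts 1/10 s, in which the tool goes at most 50 mm and 8.59 degrees, less where a joint would pass 70% of its speed; a pose out of reach is approached as far as the arm can. A call with a gripper value outside its range is refused whole. The fingers move at their own pace and stop on an object; the grip force is fixed at half the most. Time passes only in rows, so rows that do not move let the fingers close. It gives the time, the measured TCP pose, the force and the opening at its end, in the units of the state.
- get_state(): the state, without advancing time (a new reading comes with each control period).
- camera(name): name is "scene" or "top" or "wrist"; returns a dict with "image" (420x560x3 uint8, red, green, blue), "vfov" (degrees; the focal length in pixels is half the picture's height over the tangent of half this angle, whatever the lens; pixels are square), "cx", "cy" (the principal point, pixels), "R" (3x3) and "t" (3): a world point X has camera coordinates R X + t. Camera axes: x right, y down, z forward; pixel columns grow to the right and rows downward; lengths in m; the calibration is good to about 2 mm. A picture is of the moment at which its call begins. There is no depth.
- sign_off(): hands the job in, once; it reports no verdict.
The state is a dict: "t": time; "joint_positions": joint angles; "joint_vel": joint speeds; "effort": joint torques, N m; "tcp_pos": TCP position; "orientation": TCP orientation; "ft_force": force on the tool from outside, world axes, zero at the start; "ft_torque": the same for the moment, N m; "grip_width": finger opening in m.
Only numpy, scipy, OpenCV 4.12 (cv2) and the standard library are available. Lean on these libraries where they do the work, as an engineer would, in place of code of your own. Each camera call takes 0.05 s, during which the arm holds its last target.

## Working session

There is one attempt and no reset: what is moved stays moved. The work goes in short steps, Python scripts to look and compute and a tool call to move; the robot and the scene stay as the last step left them, time stands still between calls to the robot, and variables do not carry over. Pictures are saved under pics/ and viewed, and the job is handed in when it is done.

Besides the shell and the picture viewer there is one more tool, called after "Request:" by a JSON object that holds its "api" and its "payload". send_rows: Moves the arm, as the interface text tells. Its arguments: {"type":"object","properties":{"deltas":{"type":"array"}},"required":["deltas"]}

```bash
ls; mkdir -p pics; cat > h.py <<'E'
import numpy as np, cv2
from bench import get_state, camera
def snap(name,fn):
    c=camera(name); cv2.imwrite('pics/'+fn,c['image'][:,:,::-1]); 
    c['f']=210/np.tan(np.radians(c['vfov']/2)); np.save('pics/'+fn[:-4]+'.npy',c,allow_pickle=True); return c
def load(fn): return np.load('pics/'+fn+'.npy',allow_pickle=True).item()
def ray(c,u,v):
    R=np.array(c['R']);t=np.array(c['t'])
    o=-R.T@t; d=R.T@np.array([(u-c['cx'])/c['f'],(v-c['cy'])/c['f'],1]); return o,d/np.linalg.norm(d)
def plane(c,u,v,z):
    o,d=ray(c,u,v); return o+d*(z-o[2])/d[2]
def proj(c,X):
    p=np.array(c['R'])@np.array(X)+np.array(c['t']); return c['cx']+c['f']*p[0]/p[2], c['cy']+c['f']*p[1]/p[2]
def tri(c1,p1,c2,p2):
    o1,d1=ray(c1,*p1);o2,d2=ray(c2,*p2)
    s=np.linalg.lstsq(np.stack([d1,-d2],1),o2-o1,rcond=None)[0]
    a=o1+s[0]*d1;b=o2+s[1]*d2; return (a+b)/2,np.linalg.norm(a-b)
E
python3 - <<'E'
from h import *
for n in ['scene','top','wrist']:
    c=snap(n,n+'0.png'); print(n,c['vfov'],-np.array(c['R']).T@np.array(c['t']),[k for k in c if k!='image'])
print(get_state())
E
```

```text
pics
scene 52.40900676845949 [ 1.23131713 -0.76283062  1.05503251] ['vfov', 'cx', 'cy', 'R', 't', 'f']
top 43.67052536131532 [ 0.28322502 -0.09055844  1.52174054] ['vfov', 'cx', 'cy', 'R', 't', 'f']
wrist 71.70551106443115 [0.10217977 0.64606658 0.38304154] ['vfov', 'cx', 'cy', 'R', 't', 'f']
{'t': 0.15, 'joint_positions': array([-76.54706125,  26.82299777,  -0.66295525,  91.86820489,
         0.34508131,  61.38580327,  -3.22707705]), 'joint_vel': array([-0.00827127, -0.27367687, -0.04841156, -0.17039287,  0.02874774,
        0.02064002, -0.07399758]), 'effort': array([ 9.69367647e-04, -5.20948291e+01, -1.20467192e-02, -2.43976343e+01,
       -5.65710291e-02,  1.52333040e-02,  1.24568396e-04]), 'tcp_pos': array([0.17822185, 0.62463535, 0.21387945]), 'orientation': array([-1.79925286e+02,  7.79192616e-03,  1.64077277e+02]), 'ft_force': array([-0.02694281,  0.12348682, -0.27761199]), 'ft_torque': array([ 0.0112643 ,  0.06212199, -0.00147584]), 'grip_width': 0.09161393141837655}
```

View pics/scene0.png

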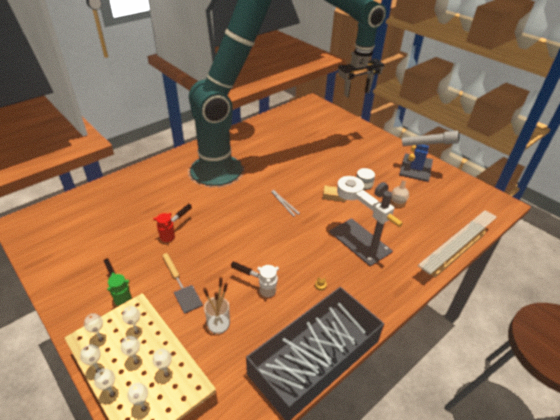

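View pics/top0.png

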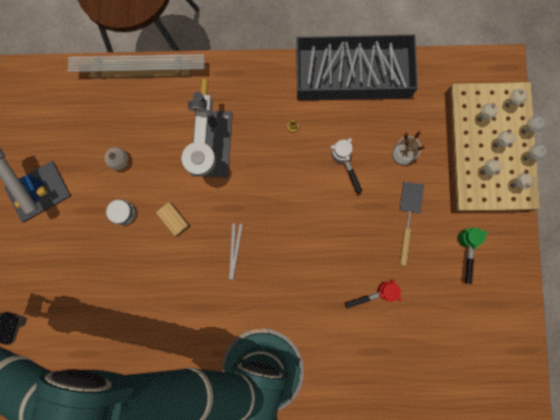

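View pics/wrist0.png

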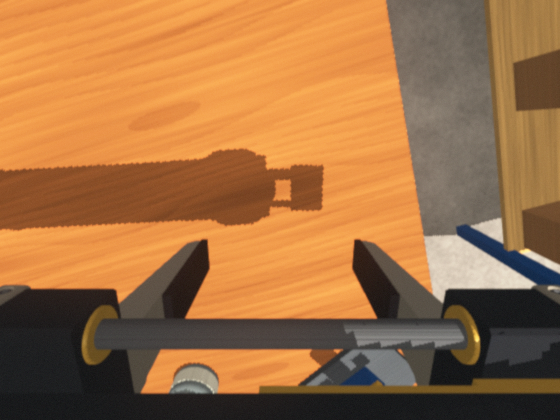

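```bash
python3 - <<'E'
from h import *
c=load('top0'); im=c['image'][:,:,::-1]
a=cv2.resize(im[70:190,150:250],None,fx=5,fy=5,interpolation=cv2.INTER_CUBIC)
b=cv2.resize(im[120:210,310:430],None,fx=5,fy=5,interpolation=cv2.INTER_CUBIC)
cv2.imwrite('pics/ca.png',a);cv2.imwrite('pics/cb.png',b)
s=load('scene0')['image'][:,:,::-1]
cv2.imwrite('pics/cc.png',cv2.resize(s[160:320,220:420],None,fx=4,fy=3.75,interpolation=cv2.INTER_CUBIC))
E
```

```text
(no output)
```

View pics/ca.png

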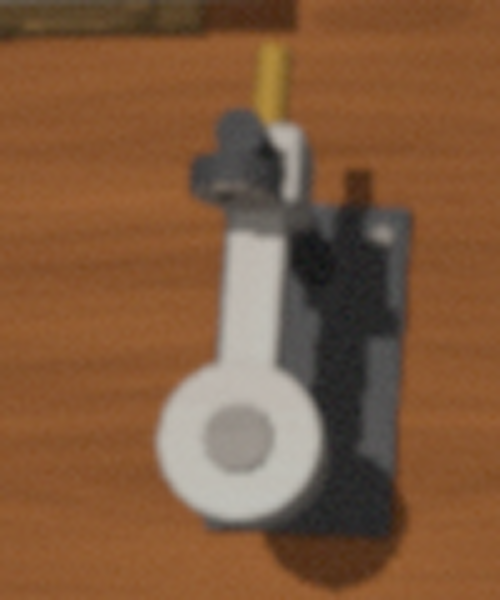

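View pics/cb.png

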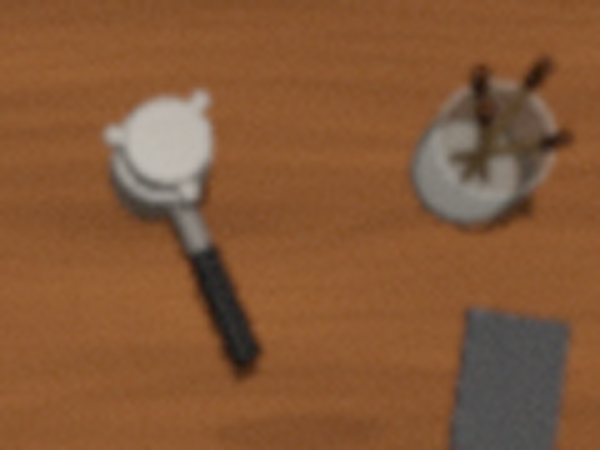

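View pics/cc.png

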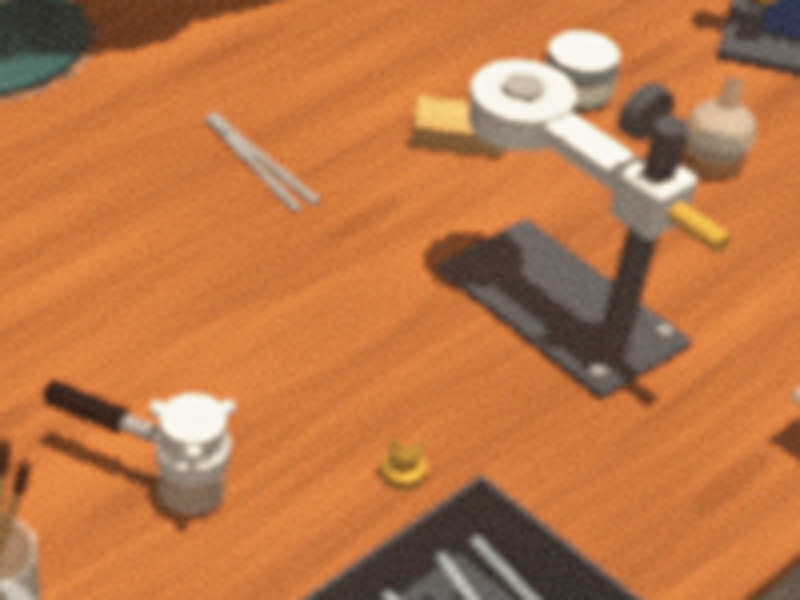

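```bash
python3 - <<'E'
from h import *
c=load('top0'); s=load('scene0')
for nm,u,v,z in [('neck',344,148.2,.096),('barin',310+204/5,120+252/5,.066),('barend',310+244/5,120+364/5,.064),('head',198,158,.201),('knob',150+239/5,70+438/5,.207),('post0 bracket at arm',150+250/5,70+235/5,.2),
  ('plate c1',150+413/5,70+210/5,.01),('plate c2',150+392/5,70+535/5,.01),('plate c3',150+207/5,70+530/5,.01),('jar',404,150,.0),('fit',293,126,.02),('block',172,219,.03),('tin',120,212,.055),('twz',233,278,0),('twz2',237,225,0)]:
    print(nm,plane(c,u,v,z).round(4))
for nm,u,v,z in [('neck',220+193/4,160+412/3.75,.096),('barend',220+52/4,160+390/3.75,.056),('head',220+523/4,160+93/3.75,.201),('knob',220+524/4,160+86/3.75,.207),
 ('pl right',220+690/4,160+342/3.75,.01),('pl bot',220+602/4,160+395/3.75,.01)]:
    print('S',nm,plane(s,u,v,z).round(4))
E
```

```text
neck [ 0.612  -0.2385  0.096 ]
barin [ 0.5548 -0.259   0.066 ]
barend [ 0.4911 -0.2797  0.064 ]
head [0.5685 0.1483 0.201 ]
knob [0.5682 0.1477 0.207 ]
post0 bracket at arm [0.6774 0.144  0.2   ]
plate c1 [0.7475 0.0804 0.01  ]
plate c2 [0.5515 0.0929 0.01  ]
plate c3 [0.5562 0.2019 0.01  ]
jar [ 0.6256 -0.4247  0.    ]
fit [ 0.6987 -0.0986  0.02  ]
block [0.4282 0.2529 0.03  ]
tin [0.4478 0.3955 0.055 ]
twz [0.2578 0.0808 0.    ]
twz2 [0.4108 0.069  0.    ]
S neck [ 0.6154 -0.2326  0.096 ]
S barend [ 0.5027 -0.2791  0.056 ]
S head [0.5785 0.1452 0.201 ]
S knob [0.5771 0.1467 0.207 ]
S pl right [0.7626 0.1878 0.01  ]
S pl bot [0.756  0.0822 0.01  ]
```

Request:
{"api": "send_rows", "payload": {"deltas": [1,0,0,0.045,0,0,0,1,0.01,-0.01,0.045,0,0,0,1,0.027,-0.028,0.03,0,0,0,1,0.03,-0.032,0.025,0,0,0,1,0.03,-0.032,0.02,0,0,0,1,0.03,-0.032,0.02,0,0,0,1,0.03,-0.032,0,0,0,0,1,0.03,-0.032,0,0,0,0,1,0.03,-0.032,0,0,0,0,1,0.03,-0.032,0,0,0,0,1,0.03,-0.032,0,0,0,0,1,0.03,-0.032,0,0,0,0,1,0.03,-0.032,0,0,0,0,1,0.03,-0.032,0,0,0,0,1,0.03,-0.032,0,0,0,0,1,0.03,-0.032,0,0,0,0,1,0.03,-0.032,0,0,0,0,1,0.01,-0.012,0,0,0,0,1,0,0,0,0,0,0]}}

```text
t: 2.05
tcp_pos: [0.6458, 0.1246, 0.3984]
orientation: [-179.9, -0.0, 163.8]
ft_force: [-0.7, 0.2, -0.0]
grip_width: 0.0916
```

```bash
python3 - <<'E'
from h import *
c=snap('wrist','w1.png'); print(-np.array(c['R']).T@np.array(c['t'])); print(np.array(c['R']).round(3))
s=get_state(); print(s['t'],s['tcp_pos'],s['orientation'],s['joint_positions'],s['ft_force'])
E
```

```text
[0.57004431 0.14648915 0.56778803]
[[ 0.278  0.961 -0.002]
 [ 0.924 -0.267  0.275]
 [ 0.264 -0.078 -0.961]]
2.1 [0.64482913 0.12729059 0.39870567] [-1.79987476e+02 -7.27960193e-02  1.64011284e+02] [-28.55097594  21.43577637  20.75493213  77.5129769   -7.52608885
  82.46352103  65.89268326] [0.35915306 1.23463502 1.34373082]
```

View pics/w1.png

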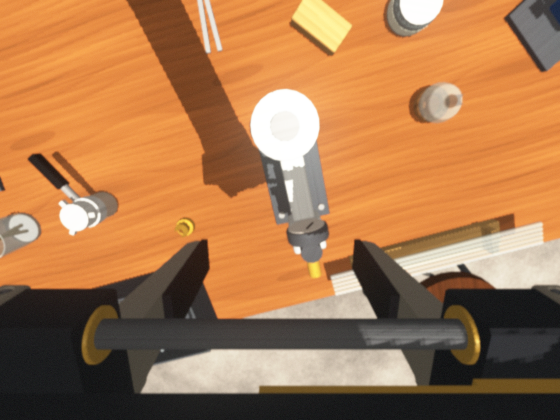

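```bash
python3 - <<'E'
from h import *
c=load('w1'); im=c['image'][:,:,::-1]
a=cv2.resize(im[80:260,230:350],None,fx=3.3,fy=3.3,interpolation=cv2.INTER_CUBIC)
b=cv2.resize(im[140:250,0:130],None,fx=4,fy=4,interpolation=cv2.INTER_CUBIC); b=cv2.resize(b,(520,440))
o=np.zeros((600,920,3),np.uint8); o[:a.shape[0],:a.shape[1]]=a; o[:440,400:]=b
cv2.imwrite('pics/w1c.png',cv2.resize(o,None,fx=.86,fy=.86))
hsv=cv2.cvtColor(im,cv2.COLOR_BGR2HSV)
m=((hsv[...,1]<60)&(hsv[...,2]>150)).astype(np.uint8)
m2=m.copy(); m2[:, :245]=0; m2[:,325:]=0; m2[:85]=0; m2[152:]=0
ys,xs=np.nonzero(m2); print(xs.min(),xs.max(),ys.min(),ys.max())
cn=max(cv2.findContours(m2,cv2.RETR_EXTERNAL,cv2.CHAIN_APPROX_NONE)[0],key=cv2.contourArea)
pts=cn[:,0,:]; pts=pts[pts[:,1]<146]
e=cv2.fitEllipse(pts.astype(np.float32)); print(e, plane(c,*e[0],.201))
m3=((hsv[...,1]<60)&(hsv[...,2]>205)).astype(np.uint8)
print(hsv[124,285],hsv[105,285],hsv[217,74],hsv[211,98],hsv[170,50])
E
```

```text
250 318 89 151
((284.58978271484375, 125.46650695800781), (68.02472686767578, 72.78208923339844), 177.91807556152344) [0.56978676 0.15116657 0.201     ]
[ 20   6 251] [  0   0 255] [ 15   2 254] [ 15  24 168] [  7 103  42]
```

View pics/w1c.png

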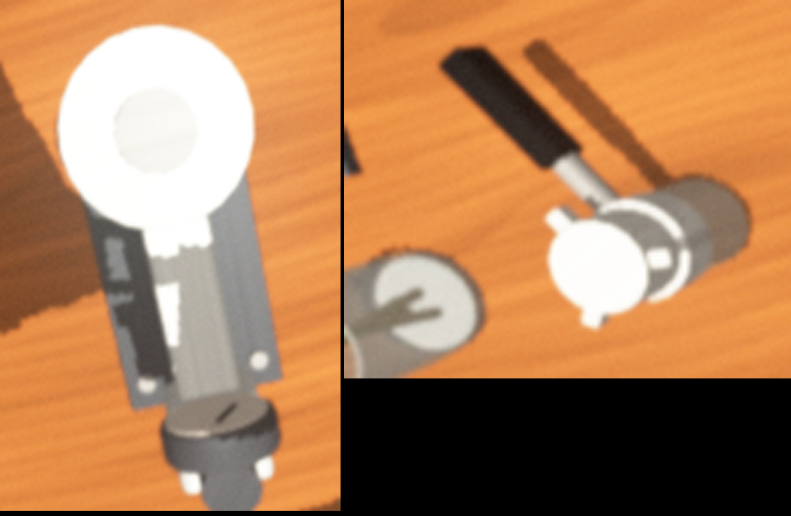

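```bash
python3 - <<'E'
from h import *
c=load('w1'); t=load('top0'); s=load('scene0')
print(plane(c,284.4,126,.207),plane(c,285.1,124.9,.201))
n=plane(c,73.8,217,.096);e=plane(c,34.6,156.6,.060);i=plane(c,63.4,185.9,.066); print(n,e,i,np.linalg.norm((e-n)[:2]),np.degrees(np.arctan2(*(e-i)[1::-1]))%360)
print(np.degrees(np.arctan2(*(e-n)[1::-1]))%360)
print('plate', plane(c,230+134/2.838,80+410/2.838,.01),plane(c,230+281/2.838,80+378/2.838,.01))
print('tri head', tri(t,(198,158),s,(220+523/4,160+93/3.75)),tri(t,(198,158),c,(284.7,125.3)),tri(s,(220+523/4,160+93/3.75),c,(284.7,125.3)))
print('tri neck', tri(t,(344,148.2),s,(220+193/4,160+412/3.75)),tri(t,(344,148.2),c,(73.8,217)))
E
```

```text
[0.57031557 0.15070494 0.207     ] [0.56932503 0.15194107 0.201     ]
[ 0.61376723 -0.23326544  0.096     ] [ 0.4991268 -0.2764305  0.06     ] [ 0.55961519 -0.24830238  0.066     ] 0.12249755509226758 204.93921482572463
200.6326403908694
plate [0.75065872 0.08641162 0.01      ] [0.75659528 0.19274253 0.01      ]
tri head (array([0.57165562, 0.15131222, 0.19321104]), np.float64(0.004276673134798259)) (array([0.57015317, 0.15080073, 0.19078309]), np.float64(0.0017245787048990038)) (array([0.57107514, 0.15250416, 0.19310312]), np.float64(0.003576210196312832))
tri neck (array([ 0.61388249, -0.23576073,  0.09661989]), np.float64(0.0067365879991296)) (array([ 0.61412558, -0.23937793,  0.08823111]), np.float64(0.0007418717016273841))
```

Request:
{"api": "send_rows", "payload": {"deltas": [1,0,-0.039,0,0,0,0.07,1,0,-0.039,0,0,0,0.07,1,0,-0.039,0,0,0,0.07,1,0,-0.039,-0.01,0,0,0.07,1,0.001,-0.039,-0.02,0,0,0.07,1,0.001,-0.039,-0.03,0,0,0.07,1,0.001,-0.039,-0.03,0,0,0.07,1,0.001,-0.039,-0.03,0,0,0.07,1,0.001,-0.036,-0.028,0,0,0.067,1,0,0,0,0,0,0,1,0,0,0,0,0,0]}}

```text
t: 3.2
tcp_pos: [0.65, -0.2184, 0.2508]
orientation: [179.9, -0.0, -160.0]
ft_force: [0.3, 0.9, 0.7]
grip_width: 0.0919
```

```bash
python3 - <<'E'
from h import *
c=snap('wrist','w2.png'); print(-np.array(c['R']).T@np.array(c['t']))
s=get_state(); print(s['t'],s['tcp_pos'],s['orientation'],s['joint_positions'],s['ft_force'])
for X in [(.613,-.236,.096),(.527,-.268,.066),(.493,-.28,.056)]: print(proj(c,X))
E
```

```text
[ 0.57580589 -0.24555569  0.42015559]
3.25 [ 0.65086905 -0.21742659  0.25191766] [ 1.79914777e+02  9.08799999e-02 -1.59840105e+02] [  2.47698383  29.06040732  19.42766747  85.04529905 -10.19760273
  67.60562507 133.68926796] [-0.29776528 -0.15119185  0.4629266 ]
(np.float64(276.3114473576169), np.float64(162.55349966044855))
(np.float64(275.8190316893739), np.float64(77.00009784304228))
(np.float64(276.1519995681521), np.float64(43.460161905553235))
```

View pics/w2.png

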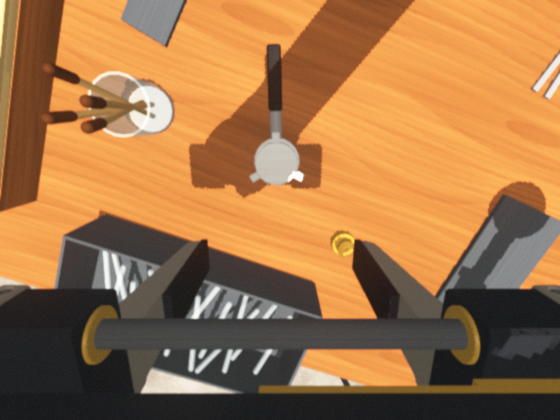

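```bash
python3 - <<'E'
from h import *
c=load('w2'); im=c['image'][:,:,::-1]
cv2.imwrite('pics/w2c.png',cv2.resize(im[30:200,230:330],None,fx=3.5,fy=3.5,interpolation=cv2.INTER_CUBIC))
g=im.max(2); m=(g<60).astype(np.uint8); m[:, :255]=0;m[:,295:]=0;m[:35]=0;m[115:]=0
cn=max(cv2.findContours(m,cv2.RETR_EXTERNAL,cv2.CHAIN_APPROX_NONE)[0],key=cv2.contourArea); r=cv2.minAreaRect(cn); print(r, cv2.boxPoints(r))
E
```

```text
((274.5, 85.0), (11.0, 48.0), 0.0) [[269. 109.]
 [269.  61.]
 [280.  61.]
 [280. 109.]]
```

View pics/w2c.png

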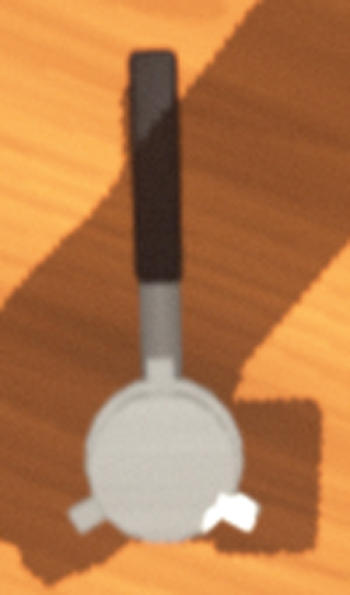

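```bash
python3 - <<'E'
from h import *
c=load('w2')
n=plane(c,276.9,161.7,.096);e=plane(c,274.1,44.9,.066);i=plane(c,275.3,110.6,.066)
print(n,e,i,np.linalg.norm((e-n)[:2]),np.linalg.norm((i-n)[:2]))
for d in (e-i,e-n): print(np.degrees(np.arctan2(d[1],d[0]))%360)
E
```

```text
[ 0.61189272 -0.23570677  0.096     ] [ 0.49736275 -0.28067868  0.066     ] [ 0.56077152 -0.25645993  0.066     ] 0.12304303069753109 0.05517309929082015
200.9041804767893
201.43819643769396
```

Request:
{"api": "send_rows", "payload": {"deltas": [1,-0.041,-0.017,-0.02,0,0,0.015,1,-0.041,-0.017,-0.02,0,0,0,1,-0.041,-0.017,-0.02,0,0,0,1,0,0,-0.035,0,0,0,1,0,0,-0.03,0,0,0,1,0,0,-0.02,0,0,0,1,0,0,0,0,0,0]}}

```text
t: 3.95
tcp_pos: [0.5273, -0.2679, 0.1052]
orientation: [179.8, -0.1, -158.9]
ft_force: [-0.5, 0.1, 0.7]
grip_width: 0.092
```

```bash
python3 - <<'E'
from h import *
c=snap('wrist','w3.png');snap('top','t3.png')
s=get_state(); print(s['t'],s['tcp_pos'],s['orientation'],s['joint_positions'],s['ft_force'])
E
```

```text
4.05 [ 0.5287668  -0.26996018  0.10779601] [-1.79960814e+02  1.18385581e-01 -1.58973527e+02] [  9.7648593   29.22647425  18.38260815 105.86681215 -12.29351203
  46.72064123 145.44385125] [-0.21294018  0.58420036  0.66369975]
```

View pics/w3.png

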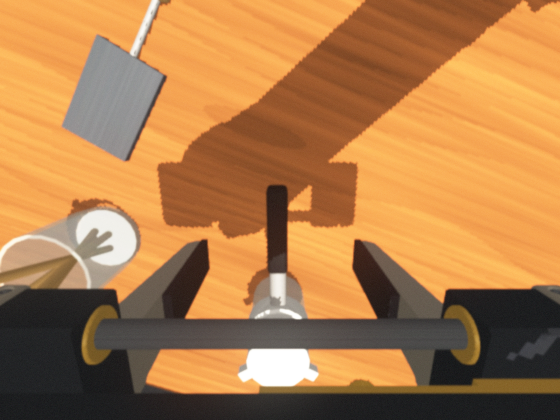

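Request:
{"api": "send_rows", "payload": {"deltas": [1,0,0.001,-0.03,0,0,0,1,0,0,-0.025,0,0,0,1,0,0,-0.015,0,0,0,1,0,0,0,0,0,0,0.5,0,0,0,0,0,0,0.2,0,0,0,0,0,0,0,0,0,0,0,0,0,0,0,0,0,0,0,0,0,0,0,0,0,0,0,0,0,0,0,0,0,0,0,0,0,0,0,0]}}

```text
invalid input
```

```bash
python3 - <<'E'
from h import *
c=snap('wrist','w4.png');snap('top','t4.png')
s=get_state(); print(s['t'],s['tcp_pos'],s['orientation'],s['ft_force'],s['ft_torque'],s['grip_width'])
E
```

```text
4.15 [ 0.52882906 -0.27107114  0.10837612] [-1.79887726e+02  1.65625204e-01 -1.59040107e+02] [-0.88446854 -0.19635839  1.02441686] [0.01768956 0.07274852 0.06061237] 0.0924004438789135
```

View pics/w4.png

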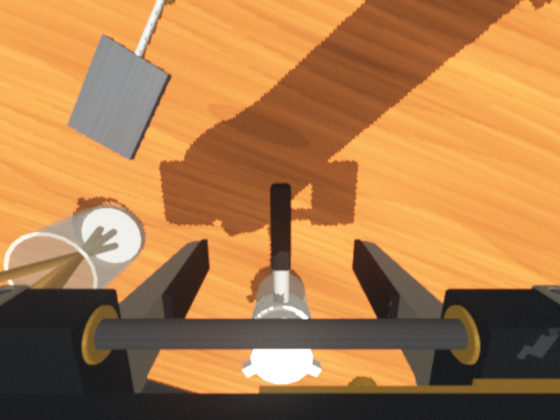

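Request:
{"api": "send_rows", "payload": {"deltas": [1,0,0,-0.03,0,0,0,1,0,0,-0.025,0,0,0,1,0,0,-0.015,0,0,0,1,0,0,0,0,0,0,0.5,0,0,0,0,0,0,0.2,0,0,0,0,0,0,0,0,0,0,0,0,0,0,0,0,0,0,0,0,0,0,0,0,0,0,0,0,0,0,0,0,0,0]}}

```text
t: 5.15
tcp_pos: [0.5271, -0.2716, 0.0366]
orientation: [-180.0, 0.0, -159.1]
ft_force: [-0.1, 0.7, -0.3]
grip_width: 0.0461
```

```bash
python3 - <<'E'
from h import *
c=snap('wrist','w5.png');snap('top','t5.png')
s=get_state(); print(s['t'],s['tcp_pos'],s['orientation'],s['ft_force'],s['ft_torque'],s['grip_width'])
E
```

```text
5.25 [ 0.52702444 -0.27161318  0.03640439] [ 1.79999318e+02  4.60521019e-03 -1.59136185e+02] [ 0.21393288 -0.32985862 -0.06767789] [0.04954196 0.02982681 0.0033007 ] 0.03820526021819114
```

View pics/w5.png

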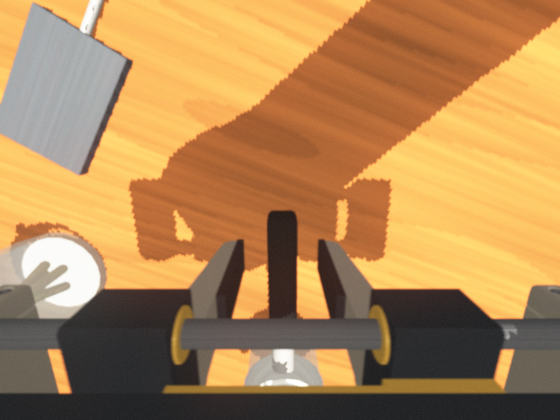

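Still closing at 38 mm; the bar is centred at column 282 between the pads.

Request:
{"api": "send_rows", "payload": {"deltas": [0,0,0,0,0,0,0,0,0,0,0,0,0,0,0,0,0,0,0,0,0,0,0,0,0,0,0,0,0,0,0,0,0,0,0]}}

```text
t: 5.75
tcp_pos: [0.527, -0.2716, 0.0363]
orientation: [180.0, -0.0, -159.1]
ft_force: [0.3, 0.7, 0.2]
grip_width: 0.016
```

```bash
python3 - <<'E'
from h import *
s=get_state(); print(s['t'],s['tcp_pos'],s['orientation'],s['ft_force'],s['ft_torque'],s['grip_width'])
E
```

```text
5.75 [ 0.52696287 -0.2715866   0.03630506] [ 1.79993170e+02 -3.41969612e-03 -1.59132994e+02] [0.30831384 0.7412001  0.21314913] [ 0.07919691 -0.00756037 -0.00061294] 0.01600268807623653
```

Request:
{"api": "send_rows", "payload": {"deltas": [0,0,0,0.005,0,0,0,0,0,0,0.01,0,0,0,0,0,0,0.02,0,0,0,0,0,0,0.02,0,0,0,0,0,0,0.02,0,0,0,0,0,0,0.02,0,0,0,0,0,0,0.01,0,0,0,0,-0.002,0.015,0,0,0,0,0,-0.003,0.03,0,0,0,0,0,-0.004,0.03,0,0,0,0,0,-0.004,0.035,0,0,0,0,0,-0.004,0.035,0,0,0,0,0,-0.004,0.03,0,0,0,0,0,-0.003,0.03,0,0,0,0,0,0,0.015,0,0,0,0,0,0,0,0,0,0,0,0,0,0,0,0,0,0]}}

```text
t: 7.45
tcp_pos: [0.5023, -0.0515, 0.1408]
orientation: [180.0, -0.1, -159.1]
ft_force: [0.7, -0.1, -1.6]
grip_width: 0.016
```

```bash
python3 - <<'E'
from h import *
c=snap('scene','s6.png');snap('top','t6.png')
s=get_state(); print(s['t'],s['tcp_pos'],s['orientation'],s['ft_force'],s['ft_torque'],s['grip_width'])
a=load('s6')['image'][:,:,::-1][130:280,240:440]; b=load('t6')['image'][:,:,::-1][60:260,150:400]
cv2.imwrite('pics/s6c.png',cv2.resize(a,None,fx=4,fy=4,interpolation=cv2.INTER_CUBIC)); cv2.imwrite('pics/t6c.png',cv2.resize(b,None,fx=3,fy=3,interpolation=cv2.INTER_CUBIC))
E
```

```text
7.55 [ 0.50262079 -0.05267499  0.14104925] [-1.79986954e+02 -4.42949583e-02 -1.59223645e+02] [-1.25286638  0.86891388 -1.43123534] [-0.02720552  0.08079784  0.02691105] 0.015584183895573008
```

View pics/s6c.png

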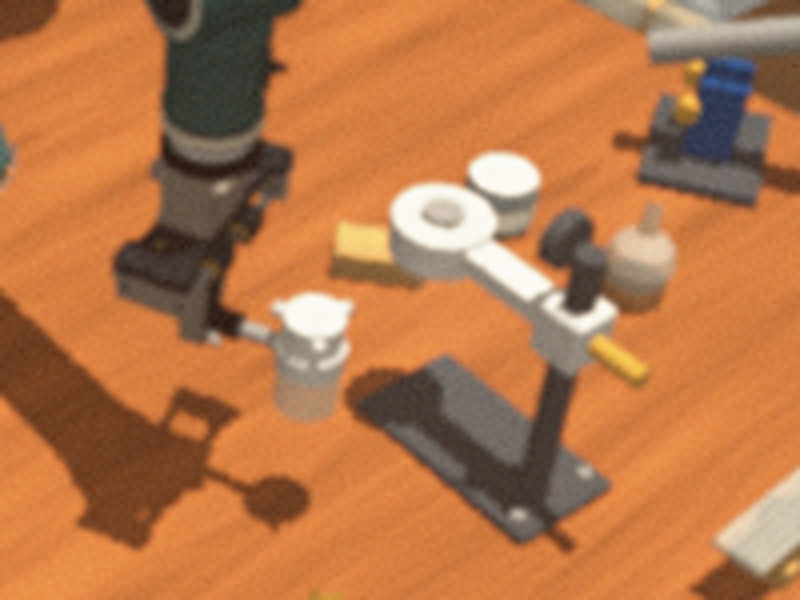

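View pics/t6c.png

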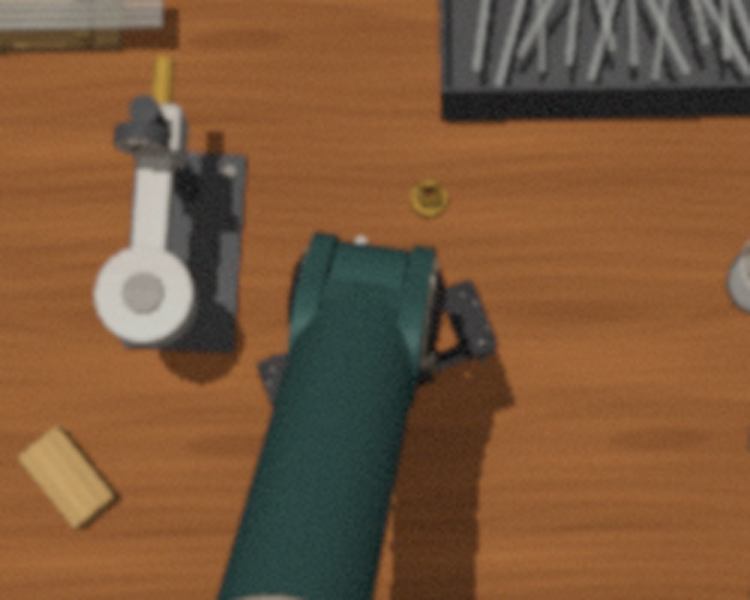

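```bash
python3 - <<'E'
from h import *
im=load('s6')['image'][:,:,::-1]; a=im[130:280,240:440]
def crop(x0,y0,x1,y1,f): return cv2.resize(im[y0:y1,x0:x1],None,fx=f,fy=f,interpolation=cv2.INTER_CUBIC)
A=crop(300,195,340,245,12); B=crop(330,165,375,215,12)
o=np.zeros((600,1020,3),np.uint8); o[:,:480]=A; o[:,480:]=B
cv2.imwrite('pics/s6d.png',cv2.resize(o,(800,471)))
E
```

```text
(no output)
```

View pics/s6d.png

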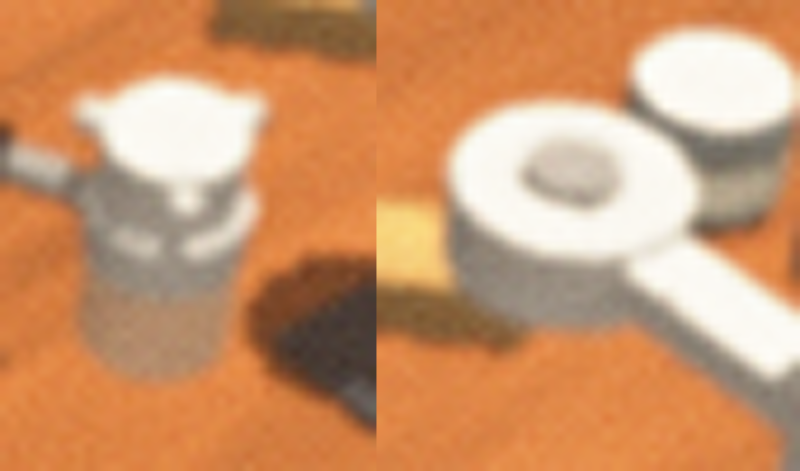

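```bash
python3 - <<'E'
from h import *
s=load('s6')
h=plane(s,350.88,184.13,.201)
n=plane(s,318.86,208.18,.200); print(h,n,n-h)
for dy in (-1,1): print(plane(s,318.86,208.18+dy,.2)-n)
print(np.array([.5026,-.0526])+.094*np.array([np.cos(np.radians(20.9)),np.sin(np.radians(20.9))]))
E
```

```text
[0.57645388 0.14813915 0.201     ] [ 0.59350832 -0.01546339  0.2       ] [ 0.01705444 -0.16360254 -0.001     ]
[-0.00326437  0.00326425  0.        ]
[ 3.24720862e-03 -3.24708611e-03  1.11022302e-16]
[ 0.59041522 -0.01906663]
```

```bash
python3 - <<'E'
from h import *
s=load('s6')
for z in (.2,.104,.170): 
    u,v=proj(s,(.5935,-.0155,z)); print(z,(u-300)*9.41,(v-195)*9.41)
print(s['cx'],s['cy'])
E
```

```text
0.2 177.37394116652104 124.05810203705093
0.104 151.6388530895207 336.46892608524536
0.17 169.06156055199173 192.66636212349746
273.2630743886302 212.25255899009392
```

Request:
{"api": "send_rows", "payload": {"deltas": [0,0,0.005,-0.025,0,0,0,0,-0.002,0.025,-0.029,0,0,0,0,-0.004,0.033,0,0,0,0,0,-0.004,0.033,0,0,0,0,0,-0.004,0.033,0,0,0,0,0,-0.004,0.027,0,0,0,0,0,-0.001,0.01,0,0,0,0,0,0,0,0,0,0,0,0,0,0,0,0,0,0]}}

```text
t: 8.45
tcp_pos: [0.4844, 0.1125, 0.0873]
orientation: [-179.9, -0.0, -159.3]
ft_force: [0.3, -0.4, -1.6]
grip_width: 0.0158
```

```bash
cat >> h.py <<'E'
def arc(phi0,phi1,n,r=.094):
    p=np.radians(np.linspace(phi0,phi1,n+1)); P=r*np.stack([np.cos(p),np.sin(p)],1); Q=P.round(4)
    d=np.diff(Q,axis=0).round(4); print('dphi',round(np.radians((phi1-phi0)/n),4)); print(d.tolist())
def st():
    s=get_state(); print(s['t'],s['tcp_pos'].round(4),s['orientation'].round(2),s['ft_force'].round(2),s['ft_torque'].round(3),s['grip_width'].round(4)); return s
E
python3 - <<'E'
from h import *
st(); snap('scene','s7.png')
im=load('s7')['image'][:,:,::-1][150:270,290:410]
cv2.imwrite('pics/s7c.png',cv2.resize(im,None,fx=5,fy=5,interpolation=cv2.INTER_CUBIC))
arc(201,133,17)
E
```

```text
Traceback (most recent call last):
  File "h.py", line 22, in st
    s=get_state(); print(s['t'],s['tcp_pos'].round(4),s['orientation'].round(2),s['ft_force'].round(2),s['ft_torque'].round(3),s['grip_width'].round(4)); return s
                                                                                                                               ^^^^^^^^^^^^^^^^^^^^^
AttributeError: 'float' object has no attribute 'round'
```

```bash
sed -i "s/s\['grip_width'\].round(4)/round(s['grip_width'],4)/" h.py
python3 - <<'E'
from h import *
st(); snap('scene','s7.png')
im=load('s7')['image'][:,:,::-1][150:270,290:410]
cv2.imwrite('pics/s7c.png',cv2.resize(im,None,fx=5,fy=5,interpolation=cv2.INTER_CUBIC))
arc(201,133,17)
E
```

```text
8.45 [0.4844 0.1125 0.0873] [-1.7995e+02 -1.0000e-02 -1.5926e+02] [ 0.26 -0.38 -1.56] [-0.05   0.148  0.005] 0.0158
dphi -0.0698
[[-0.0021, 0.0062], [-0.0017, 0.0064], [-0.0012, 0.0064], [-0.0008, 0.0065], [-0.0004, 0.0066], [0.0001, 0.0065], [0.0006, 0.0066], [0.001, 0.0064], [0.0015, 0.0064], [0.0019, 0.0063], [0.0024, 0.0061], [0.0027, 0.006], [0.0032, 0.0057], [0.0036, 0.0055], [0.0039, 0.0053], [0.0044, 0.0049], [0.0046, 0.0046]]
```

View pics/s7c.png

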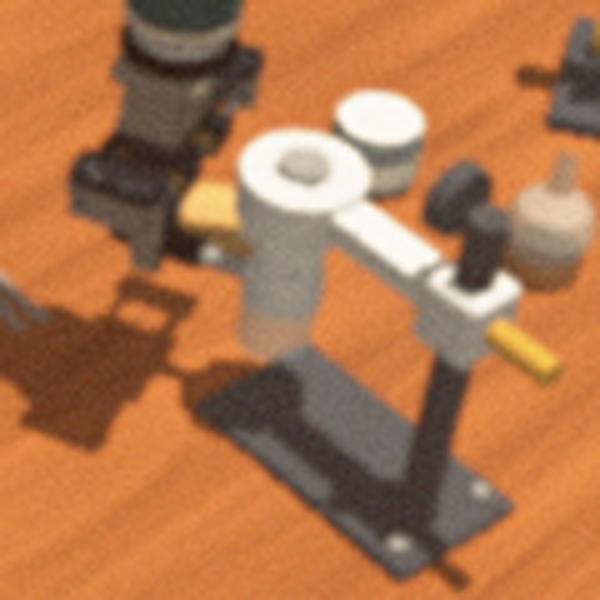

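```bash
python3 - <<'E'
from h import *
s=load('s7'); im=s['image'][:,:,::-1]
x0,y0=330,170
cv2.imwrite('pics/s7d.png',cv2.resize(im[y0:y0+56,x0:x0+45],None,fx=10,fy=10,interpolation=cv2.INTER_CUBIC))
h=plane(s,350.88,184.13,.201)
for z in (.201,.165,.116,.08,.05): 
    u,v=proj(s,(h[0],h[1],z)); w=proj(s,(h[0]+.026*.81,h[1]+.026*.59,z)); print(z,(u-x0)*10,(v-y0)*10,(w[0]-u)*10)
E
```

```text
0.201 208.79999999999995 141.30000000000024 80.67218822944369
0.165 193.42168748096128 227.11096550332059 79.24197493433667
0.116 173.31644442669585 339.29819775194545 77.37477762405376
0.08 159.11880098664085 418.5210312035764 76.05802095691615
0.05 147.63932264764605 482.57650663522895 74.99444600937863
```

View pics/s7d.png

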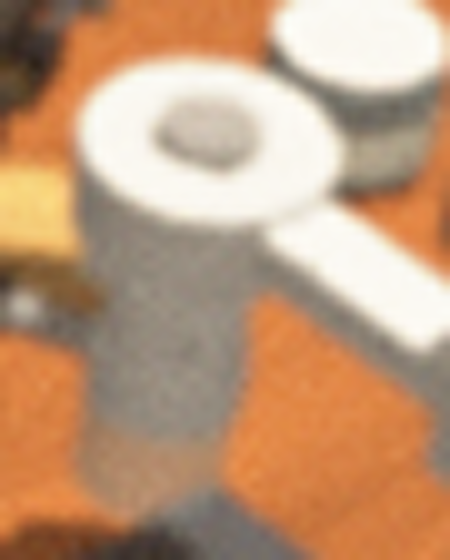

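```bash
python3 - <<'E'
from h import *
s=load('s7'); im=s['image']; s6=load('s6')
for u in (342,343,344,345,346): print(u,[tuple(im[v,u]) for v in range(216,226)] if u==344 else im[216:226,u,0].tolist(), im[216:226,u,2].tolist())
# same bowl bottom in s6
n=(.5935,-.0155); 
u,v=proj(s6,(*n,.104)); print(u,v, proj(s6,(n[0]+.026*.59,n[1]-.026*.81,.104)))
for uu in range(int(u)-2,int(u)+3): print(uu,s6['image'][int(v)-2:int(v)+12,uu,0].tolist(),s6['image'][int(v)-2:int(v)+12,uu,2].tolist())
h=plane(s,350.88,184.13,.201)
print(proj(s,(h[0]+.026*.59,h[1]-.026*.81,.0503)))
E
```

```text
342 [175, 181, 181, 182, 186, 195, 174, 119, 78, 61] [104, 110, 108, 106, 106, 105, 75, 55, 50, 44]
343 [176, 179, 181, 177, 178, 177, 142, 94, 67, 65] [104, 109, 106, 104, 103, 101, 77, 51, 49, 49]
344 [(np.uint8(179), np.uint8(140), np.uint8(107)), (np.uint8(179), np.uint8(136), np.uint8(102)), (np.uint8(177), np.uint8(140), np.uint8(104)), (np.uint8(186), np.uint8(145), np.uint8(113)), (np.uint8(181), np.uint8(142), np.uint8(113)), (np.uint8(156), np.uint8(124), np.uint8(98)), (np.uint8(123), np.uint8(102), np.uint8(83)), (np.uint8(83), np.uint8(68), np.uint8(57)), (np.uint8(72), np.uint8(57), np.uint8(55)), (np.uint8(68), np.uint8(58), np.uint8(48))] [107, 102, 104, 113, 113, 98, 83, 57, 55, 48]
345 [181, 183, 183, 183, 167, 138, 107, 81, 63, 60] [109, 113, 107, 111, 104, 95, 86, 61, 52, 40]
346 [178, 181, 185, 175, 161, 138, 102, 75, 71, 67] [104, 111, 113, 111, 111, 110, 84, 63, 52, 48]
316.1146496375686 230.7565277455096 (np.float64(314.78619154485074), np.float64(236.38978053102477))
314 [176, 178, 178, 180, 180, 181, 189, 200, 222, 227, 225, 221, 224, 224] [100, 110, 104, 107, 108, 107, 105, 85, 74, 70, 72, 67, 71, 70]
315 [178, 179, 179, 177, 183, 183, 183, 202, 220, 226, 223, 224, 224, 221] [108, 107, 106, 106, 113, 111, 101, 87, 74, 73, 67, 69, 73, 65]
316 [176, 180, 179, 177, 182, 180, 186, 204, 219, 225, 224, 220, 224, 224] [106, 105, 108, 107, 109, 108, 106, 97, 75, 70, 69, 66, 68, 68]
317 [181, 180, 178, 180, 175, 178, 182, 202, 222, 229, 226, 224, 226, 223] [110, 109, 108, 110, 102, 108, 101, 92, 78, 76, 72, 70, 70, 65]
318 [177, 180, 179, 179, 177, 178, 186, 203, 224, 225, 225, 226, 224, 220] [107, 110, 107, 109, 103, 106, 103, 88, 80, 68, 69, 69, 68, 64]
(np.float64(343.9302730340019), np.float64(223.18207668577742))
```

Request:
{"api": "send_rows", "payload": {"deltas": [0,-0.0011,0.0052,0,0,0,-0.0698,0,-0.0017,0.0064,0,0,0,-0.0698,0,-0.0012,0.0064,0,0,0,-0.0698,0,-0.0008,0.0065,0,0,0,-0.0698,0,-0.0004,0.0066,0,0,0,-0.0698,0,0.0001,0.0065,0,0,0,-0.0698,0,0.0006,0.0066,0,0,0,-0.0698,0,0.001,0.0064,0,0,0,-0.0698,0,0.0015,0.0064,0,0,0,-0.0698,0,0.0019,0.0063,0,0,0,-0.0698,0,0.0024,0.0061,0,0,0,-0.0698,0,0.0027,0.006,0,0,0,-0.0698,0,0.0032,0.0057,0,0,0,-0.0698,0,0.0036,0.0055,0,0,0,-0.0698,0,0.0039,0.0053,0,0,0,-0.0698,0,0.0044,0.0049,0,0,0,-0.0698,0,0.0046,0.0046,0,0,0,-0.0698,0,0,0,0.01,0,0,0,0,0,0,0.005,0,0,0,0,0,0,0,0,0,0]}}

```text
t: 10.5
tcp_pos: [0.5095, 0.2151, 0.1036]
orientation: [179.9, 0.0, 132.9]
ft_force: [0.8, -0.5, -1.1]
grip_width: 0.0153
```

```bash
python3 - <<'E'
from h import *
s=st(); snap('scene','s8.png'); st(); print(s['joint_positions'])
im=load('s8')['image'][:,:,::-1][150:240,300:400]
cv2.imwrite('pics/s8c.png',cv2.resize(im,None,fx=6,fy=6,interpolation=cv2.INTER_CUBIC))
p=np.radians((s['orientation'][2])%360); print(np.degrees(p), s['tcp_pos'][:2]-.094*np.array([np.cos(p),np.sin(p)]))
E
```

```text
10.5 [0.5095 0.2151 0.1036] [1.7989e+02 3.0000e-02 1.3286e+02] [ 0.76 -0.46 -1.11] [ 0.097  0.097 -0.034] 0.0153
10.55 [0.5091 0.2152 0.1031] [1.7993e+02 1.0000e-02 1.3286e+02] [-0.75 -0.53 -1.94] [0.114 0.115 0.003] 0.0157
[-49.78628639  27.64676055  29.78035478 112.26728266 -19.11466007
  44.79121638  33.74649788]
132.86073851523778 [0.57342874 0.14618989]
```

View pics/s8c.png

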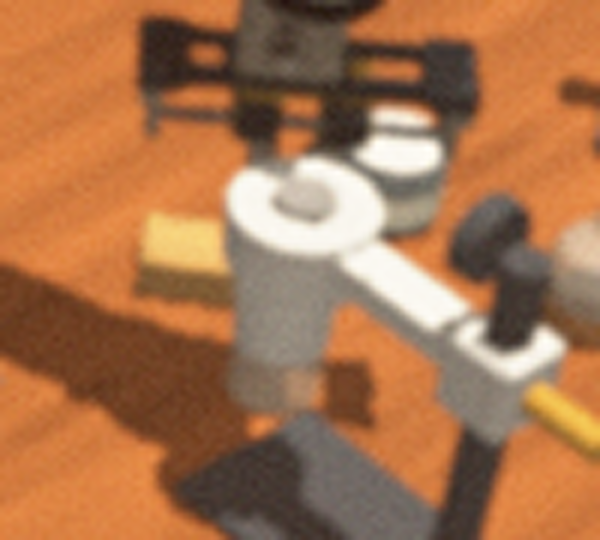

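Request:
{"api": "send_rows", "payload": {"deltas": [0,0,0,0.0015,0,0,0,0,0,0,0.0015,0,0,0,0,0,0,0.0005,0,0,0,0,0,0,0,0,0,0]}}

```text
t: 10.95
tcp_pos: [0.5087, 0.2158, 0.1059]
orientation: [180.0, 0.0, 132.9]
ft_force: [-0.2, -0.5, -1.9]
grip_width: 0.0156
```

```bash
python3 - <<'E'
from h import *
s=st()
E
```

```text
10.95 [0.5087 0.2158 0.1059] [179.99   0.   132.89] [-0.23 -0.5  -1.89] [0.015 0.054 0.006] 0.0156
```

Request:
{"api": "send_rows", "payload": {"deltas": [0,0,0,0.001,0,0,0,0,0,0,0.001,0,0,0,0,0,0,0,0,0,0]}}

```text
t: 11.25
tcp_pos: [0.5084, 0.2159, 0.1077]
orientation: [-180.0, -0.0, 132.9]
ft_force: [0.0, -0.1, -2.4]
grip_width: 0.0156
```

Request:
{"api": "send_rows", "payload": {"deltas": [0,0,0,0.001,0,0,0,0,0,0,0,0,0,0]}}

```text
t: 11.45
tcp_pos: [0.5083, 0.2161, 0.1087]
orientation: [-180.0, -0.0, 132.9]
ft_force: [-0.7, 0.4, -3.7]
grip_width: 0.0158
```

```bash
python3 - <<'E'
from h import *
s=st()
E
```

```text
11.45 [0.5083 0.2161 0.1087] [-1.7998e+02 -3.0000e-02  1.3289e+02] [-0.73  0.44 -3.7 ] [0.468 0.398 0.009] 0.0158
```

Request:
{"api": "send_rows", "payload": {"deltas": [0,0,0,-0.0007,0,0,0,0,0,0,0,0,0,0]}}

```text
t: 11.65
tcp_pos: [0.509, 0.2157, 0.1082]
orientation: [180.0, 0.0, 132.9]
ft_force: [0.9, 0.3, -2.5]
grip_width: 0.016
```

Request:
{"api": "send_rows", "payload": {"deltas": [0,0.001,0,0,0,0,0,0,0.001,0,0,0,0,0,0,0,0,0,0,0,0]}}

```text
t: 11.95
tcp_pos: [0.5109, 0.2155, 0.1082]
orientation: [180.0, 0.0, 132.9]
ft_force: [0.8, 0.2, -2.6]
grip_width: 0.0157
```

Request:
{"api": "send_rows", "payload": {"deltas": [0,0.001,0,0,0,0,0,0,0,0,0,0,0,0]}}

```text
t: 12.15
tcp_pos: [0.5119, 0.2156, 0.1081]
orientation: [180.0, 0.0, 132.9]
ft_force: [-0.9, -0.1, -2.4]
grip_width: 0.0158
```

Request:
{"api": "send_rows", "payload": {"deltas": [0,0.001,0,0,0,0,0,0,0,0,0,0,0,0]}}

```text
t: 12.35
tcp_pos: [0.5128, 0.2157, 0.1081]
orientation: [-180.0, 0.0, 132.9]
ft_force: [0.4, -0.5, -2.4]
grip_width: 0.0161
```

Request:
{"api": "send_rows", "payload": {"deltas": [0,0.001,0,0,0,0,0,0,0,0,0,0,0,0]}}

```text
t: 12.55
tcp_pos: [0.5138, 0.2158, 0.1081]
orientation: [-180.0, 0.0, 132.9]
ft_force: [-0.4, -0.3, -3.2]
grip_width: 0.0156
```

```bash
python3 - <<'E'
from h import *
s=st()
E
```

```text
12.55 [0.5138 0.2158 0.1081] [-180.      0.    132.87] [-0.42 -0.28 -3.17] [ 0.186  0.233 -0.004] 0.0156
```

Request:
{"api": "send_rows", "payload": {"deltas": [0,0.001,0,0,0,0,0,0,0,0,0,0,0,0]}}

```text
t: 12.75
tcp_pos: [0.5147, 0.2158, 0.1081]
orientation: [-180.0, 0.0, 132.9]
ft_force: [0.7, -0.4, -3.0]
grip_width: 0.0151
```

Request:
{"api": "send_rows", "payload": {"deltas": [0,0.001,0,0,0,0,0,0,0,0,0,0,0,0]}}

```text
t: 12.95
tcp_pos: [0.5157, 0.2158, 0.1081]
orientation: [-180.0, 0.0, 132.9]
ft_force: [-0.1, -0.2, -2.5]
grip_width: 0.0158
```

```bash
python3 - <<'E'
from h import *
s=st(); snap('scene','s9.png')
im=load('s9')['image'][:,:,::-1][150:240,300:400]
cv2.imwrite('pics/s9c.png',cv2.resize(im,None,fx=6,fy=6,interpolation=cv2.INTER_CUBIC))
E
```

```text
12.95 [0.5157 0.2158 0.1081] [-180.      0.    132.87] [-0.06 -0.17 -2.49] [ 0.145  0.227 -0.008] 0.0158
```

View pics/s9c.png

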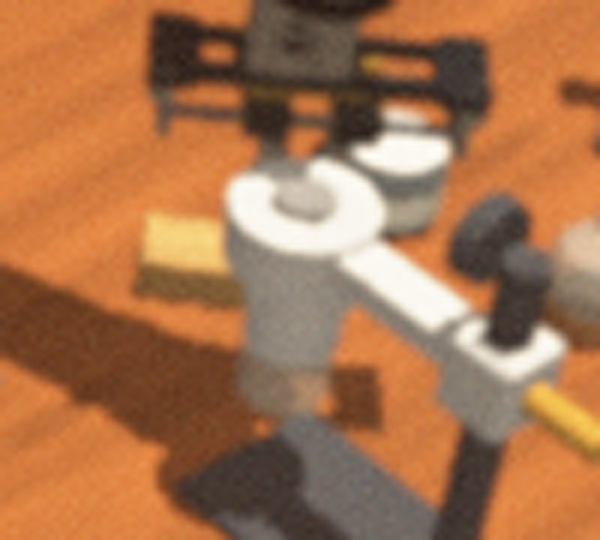

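```bash
python3 - <<'E'
from h import *
for n in ('s6','s7','s8','s9'):
    s=load(n); im=s['image'].astype(np.float32)
    rb=im[...,0]-im[...,2]   # wood: large, metal: ~0
    print(n)
    rng=range(203,222) if n!='s6' else range(216,232)
    for v in rng:
        row=rb[v]; u0=341 if n!='s6' else 317
        if n=='s9': u0=346
        if n=='s8': u0=345
        seg=row[u0-20:u0+21]
        print(v,seg[6:36].astype(int).tolist()) if v%3==0 else None
E
```

```text
s6
216 [138, 129, 117, 91, 62, 37, 27, 24, 24, 25, 25, 23, 26, 29, 25, 27, 21, 28, 24, 26, 25, 26, 34, 45, 97, 144, 149, 153, 150, 150]
219 [148, 147, 144, 144, 133, 91, 42, 21, 24, 27, 24, 22, 25, 24, 25, 29, 24, 26, 27, 25, 26, 24, 36, 76, 130, 153, 153, 153, 156, 156]
222 [140, 137, 134, 141, 134, 106, 57, 29, 24, 25, 24, 26, 25, 25, 26, 24, 25, 26, 25, 25, 23, 36, 75, 129, 154, 153, 160, 154, 139, 120]
225 [149, 145, 149, 150, 143, 113, 82, 62, 56, 45, 36, 31, 29, 28, 31, 22, 28, 32, 34, 35, 53, 85, 130, 151, 134, 103, 83, 82, 84, 81]
228 [151, 152, 150, 147, 130, 97, 74, 68, 72, 68, 68, 76, 70, 70, 71, 70, 73, 74, 72, 73, 84, 105, 126, 106, 86, 81, 81, 79, 66, 57]
231 [149, 147, 149, 151, 146, 122, 92, 74, 74, 69, 70, 73, 71, 70, 70, 70, 71, 73, 69, 80, 101, 131, 148, 127, 96, 72, 46, 25, 18, 20]
s7
204 [153, 146, 151, 146, 143, 133, 115, 92, 79, 63, 42, 28, 22, 21, 21, 23, 21, 27, 23, 24, 23, 24, 21, 24, 20, 22, 28, 62, 116, 150]
207 [149, 153, 149, 151, 152, 150, 153, 157, 154, 155, 131, 83, 38, 18, 24, 24, 23, 24, 27, 20, 22, 25, 26, 24, 24, 18, 30, 65, 121, 150]
210 [73, 89,
[... 1413 characters left out ...]
5, 25, 25, 23, 24, 20, 25, 65, 115, 147, 153, 149, 143]
207 [91, 99, 97, 104, 116, 132, 132, 115, 78, 41, 27, 18, 20, 24, 21, 26, 22, 20, 22, 21, 22, 21, 19, 51, 101, 137, 153, 152, 147, 151]
210 [77, 78, 75, 79, 73, 75, 70, 59, 47, 41, 41, 38, 32, 27, 28, 26, 24, 25, 26, 32, 27, 32, 55, 89, 130, 136, 139, 139, 136, 141]
213 [74, 76, 74, 72, 80, 71, 66, 53, 39, 37, 38, 44, 37, 41, 44, 43, 53, 59, 70, 67, 66, 65, 71, 69, 70, 73, 75, 76, 76, 75]
216 [81, 76, 75, 75, 74, 74, 80, 70, 63, 50, 39, 45, 41, 41, 46, 44, 48, 60, 67, 71, 78, 103, 119, 114, 82, 81, 71, 71, 69, 70]
219 [81, 80, 83, 82, 83, 86, 78, 82, 81, 80, 85, 83, 76, 65, 56, 42, 33, 23, 22, 23, 48, 63, 74, 76, 70, 71, 71, 74, 66, 67]
```

Request:
{"api": "send_rows", "payload": {"deltas": [0,0,0,-0.003,0,0,0,0,-0.004,0.001,0,0,0,0,0,-0.005,0.001,0,0,0,0,0,0,0,0,0,0,0]}}

```text
t: 13.4
tcp_pos: [0.5058, 0.2181, 0.1051]
orientation: [-180.0, -0.0, 132.9]
ft_force: [-0.2, 0.5, -1.7]
grip_width: 0.0161
```

```bash
python3 - <<'E'
from h import *
s=st()
E
```

```text
13.4 [0.5058 0.2181 0.1051] [-1.7998e+02 -3.0000e-02  1.3292e+02] [-0.23  0.5  -1.72] [0.06  0.086 0.045] 0.0161
```

Request:
{"api": "send_rows", "payload": {"deltas": [0,0,0,0.0015,0,0,0,0,0,0,0.001,0,0,0,0,0,0,0.001,0,0,0,0,0,0,0,0,0,0]}}

```text
t: 13.8
tcp_pos: [0.5067, 0.2178, 0.1087]
orientation: [180.0, -0.0, 132.9]
ft_force: [0.4, 1.3, -3.1]
grip_width: 0.0158
```

```bash
python3 - <<'E'
from h import *
s=st()
E
```

```text
13.8 [0.5067 0.2178 0.1087] [179.99  -0.   132.87] [ 0.45  1.28 -3.08] [ 0.221  0.12  -0.012] 0.0158
```

Request:
{"api": "send_rows", "payload": {"deltas": [0,0,0,0.001,0,0,0,0,0,0,0,0,0,0]}}

```text
t: 14.0
tcp_pos: [0.5065, 0.2179, 0.1096]
orientation: [-180.0, -0.0, 132.9]
ft_force: [0.1, 0.9, -3.8]
grip_width: 0.016
```

```bash
python3 - <<'E'
from h import *
s=st()
E
```

```text
14.0 [0.5065 0.2179 0.1096] [-1.7999e+02 -2.0000e-02  1.3288e+02] [ 0.1   0.85 -3.76] [0.301 0.182 0.089] 0.016
```

Request:
{"api": "send_rows", "payload": {"deltas": [0,0,0,-0.0012,0,0,0,0,-0.001,0.001,0,0,0,0,0,-0.001,0.001,0,0,0,0,0,0,0,0,0,0,0]}}

```text
t: 14.4
tcp_pos: [0.5046, 0.22, 0.1085]
orientation: [180.0, 0.0, 132.9]
ft_force: [-0.4, -0.8, -2.4]
grip_width: 0.0157
```

```bash
python3 - <<'E'
from h import *
s=st()
E
```

```text
14.4 [0.5046 0.22   0.1085] [179.99   0.   132.89] [-0.41 -0.8  -2.43] [ 0.058  0.145 -0.004] 0.0157
```

Request:
{"api": "send_rows", "payload": {"deltas": [0,-0.001,0.001,0,0,0,0,0,-0.0005,0.0005,0,0,0,0,0,0,0,0,0,0,0]}}

```text
t: 14.7
tcp_pos: [0.5033, 0.2213, 0.1085]
orientation: [180.0, 0.0, 132.9]
ft_force: [1.0, 0.0, -1.1]
grip_width: 0.0156
```

```bash
python3 - <<'E'
from h import *
s=st()
E
```

```text
14.7 [0.5033 0.2213 0.1085] [1.7998e+02 1.0000e-02 1.3289e+02] [ 1.03  0.   -1.06] [0.039 0.047 0.045] 0.0156
```

Request:
{"api": "send_rows", "payload": {"deltas": [0,-0.001,0.001,0,0,0,0,0,-0.0005,0.0005,0,0,0,0,0,0,0,0,0,0,0]}}

```text
t: 15.0
tcp_pos: [0.5027, 0.2223, 0.1087]
orientation: [179.9, 0.1, 132.9]
ft_force: [4.4, -2.9, -2.0]
grip_width: 0.0155
```

```bash
python3 - <<'E'
from h import *
s=st()
E
```

```text
15.0 [0.5027 0.2223 0.1087] [1.7993e+02 9.0000e-02 1.3286e+02] [ 4.38 -2.91 -2.01] [-0.29  -0.687  0.17 ] 0.0155
```

Request:
{"api": "send_rows", "payload": {"deltas": [0,-0.001,0.001,0,0,0,0,0,-0.0005,0.0005,0,0,0,0,0,0,0,0,0,0,0]}}

```text
t: 15.3
tcp_pos: [0.5024, 0.2229, 0.1092]
orientation: [179.9, 0.2, 132.8]
ft_force: [7.2, -4.6, -0.6]
grip_width: 0.0159
```

```bash
python3 - <<'E'
from h import *
s=st()
E
```

```text
15.3 [0.5024 0.2229 0.1092] [179.87   0.2  132.81] [ 7.25 -4.62 -0.57] [-0.902 -1.1    0.174] 0.0159
```

Request:
{"api": "send_rows", "payload": {"deltas": [0,0.0035,-0.0033,0,0,0,0,0,0,0,0,0,0,0,0,0,0,0,0,0,0]}}

```text
t: 15.6
tcp_pos: [0.5028, 0.2214, 0.1081]
orientation: [-179.9, -0.1, 132.9]
ft_force: [-0.1, 0.5, -1.2]
grip_width: 0.0155
```

```bash
python3 - <<'E'
from h import *
s=st()
E
```

```text
15.6 [0.5028 0.2214 0.1081] [-1.7994e+02 -7.0000e-02  1.3289e+02] [-0.09  0.47 -1.19] [ 0.061  0.087 -0.051] 0.0155
```

Request:
{"api": "send_rows", "payload": {"deltas": [0,0.0015,0.0014,0,0,0,0,0,0.001,0.001,0,0,0,0,0,0,0,0,0,0,0]}}

```text
t: 15.9
tcp_pos: [0.5061, 0.2238, 0.1084]
orientation: [-180.0, -0.0, 132.9]
ft_force: [-0.1, -0.3, -2.3]
grip_width: 0.016
```

```bash
python3 - <<'E'
from h import *
s=st()
E
```

```text
15.9 [0.5061 0.2238 0.1084] [-1.8000e+02 -1.0000e-02  1.3291e+02] [-0.07 -0.28 -2.33] [0.048 0.144 0.06 ] 0.016
```

Request:
{"api": "send_rows", "payload": {"deltas": [0,0.001,0.001,0,0,0,0,0,0,0,0,0,0,0]}}

```text
t: 16.1
tcp_pos: [0.5073, 0.2246, 0.1084]
orientation: [180.0, -0.0, 132.9]
ft_force: [0.1, 0.2, -1.4]
grip_width: 0.0157
```

```bash
python3 - <<'E'
from h import *
s=st()
E
```

```text
16.1 [0.5073 0.2246 0.1084] [179.99  -0.   132.89] [ 0.15  0.21 -1.42] [ 0.012  0.118 -0.025] 0.0157
```

Request:
{"api": "send_rows", "payload": {"deltas": [0,0.001,0.001,0,0,0,0,0,0,0,0,0,0,0]}}

```text
t: 16.3
tcp_pos: [0.5083, 0.2255, 0.1085]
orientation: [180.0, 0.0, 132.9]
ft_force: [-0.1, 0.2, -1.4]
grip_width: 0.0157
```

```bash
python3 - <<'E'
from h import *
s=st()
E
```

```text
16.3 [0.5083 0.2255 0.1085] [179.99   0.   132.88] [-0.11  0.18 -1.44] [0.014 0.103 0.025] 0.0157
```

Request:
{"api": "send_rows", "payload": {"deltas": [0,0.001,0.001,0,0,0,0,0,0,0,0,0,0,0]}}

```text
t: 16.5
tcp_pos: [0.5093, 0.2265, 0.1084]
orientation: [180.0, 0.0, 132.9]
ft_force: [-0.7, -0.3, -2.0]
grip_width: 0.0158
```

```bash
python3 - <<'E'
from h import *
s=st()
E
```

```text
16.5 [0.5093 0.2265 0.1084] [180.     0.   132.88] [-0.69 -0.32 -1.95] [ 0.071  0.177 -0.057] 0.0158
```

Request:
{"api": "send_rows", "payload": {"deltas": [0,0.001,0.001,0,0,0,0,0,0,0,0,0,0,0]}}

```text
t: 16.7
tcp_pos: [0.5103, 0.2275, 0.1084]
orientation: [180.0, 0.0, 132.9]
ft_force: [0.1, 0.8, -2.2]
grip_width: 0.0159
```

```bash
python3 - <<'E'
from h import *
s=st(); snap('scene','s10.png')
im=load('s10')['image'][:,:,::-1][150:240,300:400]
cv2.imwrite('pics/s10c.png',cv2.resize(im,None,fx=6,fy=6,interpolation=cv2.INTER_CUBIC))
E
```

```text
16.7 [0.5103 0.2275 0.1084] [180.     0.   132.88] [ 0.13  0.8  -2.24] [ 0.13   0.075 -0.037] 0.0159
```

View pics/s10c.png

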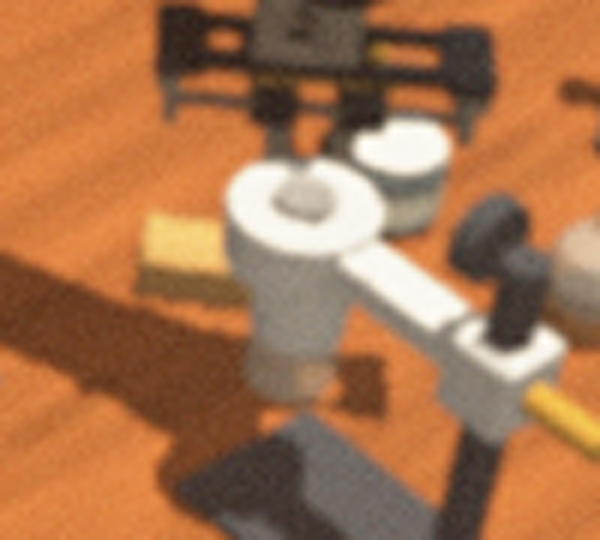

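Request:
{"api": "send_rows", "payload": {"deltas": [0,0,0,-0.002,0,0,0,0,-0.0025,-0.0036,0,0,0,0,0,-0.0026,-0.0037,0,0,0,0,0,0,0,0,0,0,0,0,0,0,0.001,0,0,0,0,0,0,0.001,0,0,0,0,0,0,0.001,0,0,0,0,0,0,0,0,0,0]}}

```text
t: 17.55
tcp_pos: [0.5053, 0.2203, 0.1097]
orientation: [180.0, 0.0, 132.9]
ft_force: [0.3, 0.1, -1.5]
grip_width: 0.0157
```

```bash
python3 - <<'E'
from h import *
s=st()
E
```

```text
17.55 [0.5053 0.2203 0.1097] [1.7997e+02 1.0000e-02 1.3288e+02] [ 0.28  0.11 -1.46] [0.036 0.094 0.009] 0.0157
```

Request:
{"api": "send_rows", "payload": {"deltas": [0,0,0,0.001,0,0,0,0,0,0,0,0,0,0]}}

```text
t: 17.75
tcp_pos: [0.5052, 0.2201, 0.1105]
orientation: [180.0, 0.0, 132.9]
ft_force: [-0.1, 0.2, -1.5]
grip_width: 0.0156
```

```bash
python3 - <<'E'
from h import *
s=st()
E
```

```text
17.75 [0.5052 0.2201 0.1105] [179.99   0.   132.88] [-0.08  0.17 -1.47] [ 0.065  0.084 -0.025] 0.0156
```

Request:
{"api": "send_rows", "payload": {"deltas": [0,0.001,0.001,0,0,0,0,0,0.0007,0.0007,0,0,0,0,0,0,0,0,0,0,0]}}

```text
t: 18.05
tcp_pos: [0.5069, 0.222, 0.1104]
orientation: [180.0, 0.0, 132.9]
ft_force: [-0.6, 1.1, -1.4]
grip_width: 0.0155
```

```bash
python3 - <<'E'
from h import *
s=st()
E
```

```text
18.05 [0.5069 0.222  0.1104] [180.     0.   132.89] [-0.64  1.08 -1.43] [0.086 0.166 0.039] 0.0155
```

Request:
{"api": "send_rows", "payload": {"deltas": [0,0.0007,0.0007,0,0,0,0,0,0,0,0,0,0,0]}}

```text
t: 18.25
tcp_pos: [0.5076, 0.2226, 0.1104]
orientation: [180.0, 0.0, 132.9]
ft_force: [-0.6, -0.1, -1.9]
grip_width: 0.0156
```

```bash
python3 - <<'E'
from h import *
s=st()
E
```

```text
18.25 [0.5076 0.2226 0.1104] [1.7999e+02 1.0000e-02 1.3288e+02] [-0.57 -0.1  -1.9 ] [0.079 0.085 0.019] 0.0156
```

Request:
{"api": "send_rows", "payload": {"deltas": [0,0.0007,0.0007,0,0,0,0,0,0,0,0,0,0,0]}}

```text
t: 18.45
tcp_pos: [0.508, 0.223, 0.1103]
orientation: [-180.0, -0.0, 132.9]
ft_force: [-1.3, -1.1, -1.7]
grip_width: 0.0156
```

```bash
python3 - <<'E'
from h import *
s=st()
E
```

```text
18.45 [0.508  0.223  0.1103] [-1.7997e+02 -1.0000e-02  1.3286e+02] [-1.29 -1.09 -1.74] [-0.006  0.258 -0.096] 0.0156
```

Request:
{"api": "send_rows", "payload": {"deltas": [0,-0.0015,-0.0015,0,0,0,0,0,-0.0015,-0.0015,0,0,0,0,0,0,0,0,0,0,0]}}

```text
t: 18.75
tcp_pos: [0.505, 0.2199, 0.1105]
orientation: [-180.0, -0.0, 132.9]
ft_force: [-0.3, -0.8, -1.8]
grip_width: 0.0158
```

```bash
python3 - <<'E'
from h import *
s=st()
E
```

```text
18.75 [0.505  0.2199 0.1105] [-179.99   -0.    132.87] [-0.27 -0.76 -1.82] [0.047 0.08  0.015] 0.0158
```

Request:
{"api": "send_rows", "payload": {"deltas": [0,-0.0007,-0.0007,0,0,0,0,0,0,0,0,0,0,0]}}

```text
t: 18.95
tcp_pos: [0.5045, 0.2195, 0.1105]
orientation: [180.0, 0.0, 132.9]
ft_force: [-0.1, 0.6, -1.3]
grip_width: 0.0157
```

```bash
python3 - <<'E'
from h import *
s=st()
E
```

```text
18.95 [0.5045 0.2195 0.1105] [179.99   0.   132.88] [-0.05  0.61 -1.28] [ 0.051  0.076 -0.038] 0.0157
```

Request:
{"api": "send_rows", "payload": {"deltas": [0,-0.0007,-0.0007,0,0,0,0,0,0,0,0,0,0,0]}}

```text
t: 19.15
tcp_pos: [0.504, 0.219, 0.1105]
orientation: [180.0, 0.0, 132.9]
ft_force: [1.0, 0.0, -1.3]
grip_width: 0.0158
```

```bash
python3 - <<'E'
from h import *
s=st()
E
```

```text
19.15 [0.504  0.219  0.1105] [1.7996e+02 1.0000e-02 1.3290e+02] [ 0.97  0.04 -1.29] [0.172 0.063 0.063] 0.0158
```

Request:
{"api": "send_rows", "payload": {"deltas": [0,-0.0007,-0.0007,0,0,0,0,0,0,0,0,0,0,0]}}

```text
t: 19.35
tcp_pos: [0.5035, 0.2186, 0.1106]
orientation: [179.9, 0.0, 132.9]
ft_force: [2.4, 1.8, -2.0]
grip_width: 0.0158
```

```bash
python3 - <<'E'
from h import *
s=st()
E
```

```text
19.35 [0.5035 0.2186 0.1106] [1.7993e+02 1.0000e-02 1.3292e+02] [ 2.35  1.84 -2.01] [ 0.465 -0.155  0.261] 0.0158
```

Request:
{"api": "send_rows", "payload": {"deltas": [0,0.0025,0.0024,0,0,0,0,0,0,0,0.0005,0,0,0,0,0,0,0.0005,0,0,0,0,0,0,0,0,0,0]}}

```text
t: 19.75
tcp_pos: [0.5055, 0.2202, 0.1114]
orientation: [-180.0, 0.0, 132.8]
ft_force: [0.8, -0.1, -1.9]
grip_width: 0.016
```

```bash
python3 - <<'E'
from h import *
s=st()
E
```

```text
19.75 [0.5055 0.2202 0.1114] [-179.98    0.    132.85] [ 0.84 -0.07 -1.95] [0.041 0.08  0.011] 0.016
```

Request:
{"api": "send_rows", "payload": {"deltas": [0,0,0,0.0007,0,0,0,0,0,0,0,0,0,0]}}

```text
t: 19.95
tcp_pos: [0.5054, 0.2203, 0.112]
orientation: [-180.0, -0.0, 132.9]
ft_force: [0.4, -0.2, -2.4]
grip_width: 0.0156
```

```bash
python3 - <<'E'
from h import *
s=st(); arc(133,137,1); arc(137,141,1); arc(141,145,1); arc(145,149,1); arc(149,153,1)
E
```

```text
19.95 [0.5054 0.2203 0.112 ] [-179.98   -0.    132.86] [ 0.41 -0.2  -2.45] [ 0.102  0.151 -0.027] 0.0156
dphi 0.0698
[[-0.0046, -0.0046]]
dphi 0.0698
[[-0.0044, -0.0049]]
dphi 0.0698
[[-0.0039, -0.0053]]
dphi 0.0698
[[-0.0036, -0.0055]]
dphi 0.0698
[[-0.0032, -0.0057]]
```

Request:
{"api": "send_rows", "payload": {"deltas": [0,0.0005,0.0006,0.0008,0,0,0,0,0,0,0,0,0,0]}}

```text
t: 20.15
tcp_pos: [0.5055, 0.2207, 0.1126]
orientation: [-179.9, -0.0, 132.9]
ft_force: [-0.4, -1.4, -4.4]
grip_width: 0.0157
```

```bash
python3 - <<'E'
from h import *
s=st()
E
```

```text
20.15 [0.5055 0.2207 0.1126] [-1.7992e+02 -2.0000e-02  1.3285e+02] [-0.36 -1.35 -4.42] [ 0.001  0.366 -0.063] 0.0157
```

Request:
{"api": "send_rows", "payload": {"deltas": [0,0,0,0.0008,0,0,0,0,0,0,0,0,0,0]}}

```text
t: 20.35
tcp_pos: [0.5055, 0.2211, 0.1134]
orientation: [-179.9, -0.0, 132.9]
ft_force: [-2.2, -0.8, -5.8]
grip_width: 0.0157
```

```bash
python3 - <<'E'
from h import *
s=st()
E
```

```text
20.35 [0.5055 0.2211 0.1134] [-1.7994e+02 -4.0000e-02  1.3288e+02] [-2.18 -0.85 -5.77] [ 0.182  0.529 -0.096] 0.0157
```

Request:
{"api": "send_rows", "payload": {"deltas": [0,-0.0023,-0.0023,0,0,0,0.0349,0,-0.0023,-0.0023,0,0,0,0.0349,0,0,0,0,0,0,0]}}

```text
t: 20.65
tcp_pos: [0.5016, 0.2169, 0.1139]
orientation: [179.9, -0.0, 136.9]
ft_force: [0.9, 1.0, -4.1]
grip_width: 0.0155
```

```bash
python3 - <<'E'
from h import *
s=st()
E
```

```text
20.65 [0.5016 0.2169 0.1139] [179.94  -0.   136.91] [ 0.9   0.99 -4.06] [0.398 0.256 0.05 ] 0.0155
```

Request:
{"api": "send_rows", "payload": {"deltas": [0,-0.0022,-0.0024,0,0,0,0.0349,0,-0.0022,-0.0025,0,0,0,0.0349,0,0,0,0,0,0,0]}}

```text
t: 20.95
tcp_pos: [0.4974, 0.2118, 0.114]
orientation: [180.0, 0.0, 140.8]
ft_force: [-0.1, 0.5, -4.8]
grip_width: 0.0157
```

```bash
python3 - <<'E'
from h import *
s=st()
E
```

```text
20.95 [0.4974 0.2118 0.114 ] [1.7995e+02 1.0000e-02 1.4084e+02] [-0.05  0.51 -4.83] [0.299 0.164 0.045] 0.0157
```

Request:
{"api": "send_rows", "payload": {"deltas": [0,-0.002,-0.0026,0,0,0,0.0349,0,-0.0019,-0.0027,0,0,0,0.0349,0,0,0,0,0,0,0]}}

```text
t: 21.25
tcp_pos: [0.4936, 0.2061, 0.1141]
orientation: [180.0, 0.0, 144.8]
ft_force: [-0.1, 1.0, -2.3]
grip_width: 0.0156
```

```bash
python3 - <<'E'
from h import *
s=st()
E
```

```text
21.25 [0.4936 0.2061 0.1141] [1.7997e+02 2.0000e-02 1.4478e+02] [-0.15  0.97 -2.33] [ 0.046  0.134 -0.032] 0.0156
```

Request:
{"api": "send_rows", "payload": {"deltas": [0,-0.0018,-0.0027,0,0,0,0.0349,0,-0.0018,-0.0028,0,0,0,0.0349,0,0,0,0,0,0,0]}}

```text
t: 21.55
tcp_pos: [0.4901, 0.2006, 0.1141]
orientation: [180.0, 0.0, 148.8]
ft_force: [0.6, 0.5, -2.0]
grip_width: 0.0152
```

```bash
python3 - <<'E'
from h import *
s=st()
E
```

```text
21.55 [0.4901 0.2006 0.1141] [1.7996e+02 3.0000e-02 1.4876e+02] [ 0.65  0.48 -1.95] [ 0.04   0.117 -0.046] 0.0152
```

Request:
{"api": "send_rows", "payload": {"deltas": [0,0,0,0.001,0,0,0,0,0,0,0.001,0,0,0,0,0,0,0,0,0,0]}}

```text
t: 21.85
tcp_pos: [0.4899, 0.201, 0.116]
orientation: [180.0, 0.0, 148.8]
ft_force: [0.1, -0.3, -2.3]
grip_width: 0.0158
```

```bash
python3 - <<'E'
from h import *
s=st()
E
```

```text
21.85 [0.4899 0.201  0.116 ] [1.7997e+02 2.0000e-02 1.4885e+02] [ 0.11 -0.31 -2.33] [0.029 0.11  0.011] 0.0158
```

Request:
{"api": "send_rows", "payload": {"deltas": [0,0,0,0.001,0,0,0,0,0,0,0.001,0,0,0,0,0,0,0,0,0,0]}}

```text
t: 22.15
tcp_pos: [0.4896, 0.2008, 0.1179]
orientation: [180.0, 0.0, 148.9]
ft_force: [-0.1, -0.8, -1.8]
grip_width: 0.0156
```

```bash
python3 - <<'E'
from h import *
s=st()
E
```

```text
22.15 [0.4896 0.2008 0.1179] [180.     0.   148.87] [-0.14 -0.8  -1.84] [0.    0.115 0.031] 0.0156
```

Request:
{"api": "send_rows", "payload": {"deltas": [0,0,0,0.002,0,0,0,0,0,0,0.002,0,0,0,0,0,0,0.002,0,0,0,0,0,0,0,0,0,0]}}

```text
t: 22.55
tcp_pos: [0.4897, 0.2008, 0.1241]
orientation: [180.0, 0.0, 148.9]
ft_force: [0.3, 0.5, -1.1]
grip_width: 0.0159
```

```bash
python3 - <<'E'
from h import *
s=st()
E
```

```text
22.55 [0.4897 0.2008 0.1241] [1.7998e+02 1.0000e-02 1.4887e+02] [ 0.32  0.5  -1.08] [ 0.032  0.18  -0.042] 0.0159
```

Request:
{"api": "send_rows", "payload": {"deltas": [0,0,0,0.002,0,0,0,0,0,0,0.002,0,0,0,0,0,0,0.002,0,0,0,0,0,0,0,0,0,0]}}

```text
t: 22.95
tcp_pos: [0.4897, 0.2008, 0.13]
orientation: [180.0, 0.0, 148.9]
ft_force: [-1.1, 0.1, -1.0]
grip_width: 0.0157
```

```bash
python3 - <<'E'
from h import *
s=st()
E
```

```text
22.95 [0.4897 0.2008 0.13  ] [1.7998e+02 1.0000e-02 1.4887e+02] [-1.05  0.07 -1.02] [ 0.008  0.187 -0.055] 0.0157
```

Request:
{"api": "send_rows", "payload": {"deltas": [0,0,0,0.002,0,0,0,0,0,0,0.002,0,0,0,0,0,0,0,0,0,0]}}

```text
t: 23.25
tcp_pos: [0.4897, 0.2008, 0.134]
orientation: [180.0, 0.0, 148.9]
ft_force: [0.2, 0.4, -1.1]
grip_width: 0.0156
```

```bash
python3 - <<'E'
from h import *
s=st(); arc(149,161,6); arc(161,179,9); arc(179,200,10)
E
```

```text
23.25 [0.4897 0.2008 0.134 ] [179.98   0.   148.87] [ 0.2   0.42 -1.12] [-0.037  0.202 -0.033] 0.0156
dphi 0.0349
[[-0.0016, -0.0028], [-0.0016, -0.0029], [-0.0014, -0.003], [-0.0013, -0.003], [-0.0013, -0.003], [-0.0011, -0.0031]]
dphi 0.0349
[[-0.001, -0.0031], [-0.0009, -0.0032], [-0.0008, -0.0032], [-0.0007, -0.0032], [-0.0005, -0.0032], [-0.0005, -0.0032], [-0.0003, -0.0033], [-0.0003, -0.0033], [-0.0001, -0.0033]]
dphi 0.0367
[[0.0, -0.0034], [0.0001, -0.0034], [0.0003, -0.0035], [0.0004, -0.0034], [0.0005, -0.0034], [0.0006, -0.0034], [0.0008, -0.0034], [0.0009, -0.0033], [0.001, -0.0033], [0.0011, -0.0032]]
```

Request:
{"api": "send_rows", "payload": {"deltas": [0,-0.0016,-0.0028,0.0005,0,0,0.0349,0,-0.0016,-0.0029,0,0,0,0.0349,0,-0.0014,-0.003,0,0,0,0.0349,0,0,0,0,0,0,0]}}

```text
t: 23.65
tcp_pos: [0.4844, 0.1917, 0.1341]
orientation: [-180.0, -0.1, 154.8]
ft_force: [-1.5, 0.5, -1.2]
grip_width: 0.016
```

```bash
python3 - <<'E'
from h import *
s=st()
E
```

```text
23.65 [0.4844 0.1917 0.1341] [-1.7997e+02 -5.0000e-02  1.5484e+02] [-1.52  0.53 -1.22] [ 0.025  0.376 -0.13 ] 0.016
```

Request:
{"api": "send_rows", "payload": {"deltas": [0,-0.0013,-0.003,0,0,0,0.0349,0,-0.0013,-0.003,0,0,0,0.0349,0,-0.0011,-0.0031,0,0,0,0.0349,0,0,0,0,0,0,0]}}

```text
t: 24.05
tcp_pos: [0.4803, 0.1833, 0.134]
orientation: [180.0, -0.1, 160.7]
ft_force: [-3.2, 1.8, -1.1]
grip_width: 0.0161
```

```bash
python3 - <<'E'
from h import *
s=st()
E
```

```text
24.05 [0.4803 0.1833 0.134 ] [ 1.7999e+02 -1.2000e-01  1.6073e+02] [-3.21  1.77 -1.09] [ 0.296  0.811 -0.659] 0.0161
```

Request:
{"api": "send_rows", "payload": {"deltas": [0,0.0011,0.0031,0,0,0,-0.0349,0,0.0013,0.003,0,0,0,-0.0349,0,0.0013,0.003,0,0,0,-0.0349,0,0,0,0,0,0,0]}}

```text
t: 24.45
tcp_pos: [0.4849, 0.1921, 0.134]
orientation: [-179.9, -0.0, 154.8]
ft_force: [-2.5, -1.1, -1.8]
grip_width: 0.016
```

```bash
python3 - <<'E'
from h import *
s=st()
E
```

```text
24.45 [0.4849 0.1921 0.134 ] [-1.7995e+02 -1.0000e-02  1.5483e+02] [-2.54 -1.15 -1.83] [-0.133  0.572 -0.253] 0.016
```

Request:
{"api": "send_rows", "payload": {"deltas": [0,0,0,0.001,0,0,0,0,0,0,0,0,0,0]}}

```text
t: 24.65
tcp_pos: [0.4848, 0.192, 0.1352]
orientation: [-180.0, -0.0, 154.9]
ft_force: [-2.2, -0.2, -1.7]
grip_width: 0.0157
```

```bash
python3 - <<'E'
from h import *
s=st()
E
```

```text
24.65 [0.4848 0.192  0.1352] [-1.7999e+02 -2.0000e-02  1.5489e+02] [-2.17 -0.2  -1.73] [ 0.074  0.604 -0.171] 0.0157
```

Request:
{"api": "send_rows", "payload": {"deltas": [0,-0.0008,0,0.0005,0,0,0,0,0,0,0,0,0,0]}}

```text
t: 24.85
tcp_pos: [0.4848, 0.1922, 0.1361]
orientation: [179.9, 0.1, 154.9]
ft_force: [-0.3, 0.1, -0.9]
grip_width: 0.0159
```

```bash
python3 - <<'E'
from h import *
s=st()
E
```

```text
24.85 [0.4848 0.1922 0.1361] [1.7994e+02 6.0000e-02 1.5490e+02] [-0.33  0.11 -0.91] [-0.033  0.324 -0.077] 0.0159
```

Request:
{"api": "send_rows", "payload": {"deltas": [0,-0.0013,-0.003,0,0,0,0.0349,0,0,0,0,0,0,0]}}

```text
t: 25.05
tcp_pos: [0.4835, 0.189, 0.1362]
orientation: [179.9, 0.1, 156.9]
ft_force: [-0.2, -0.2, -0.4]
grip_width: 0.0157
```

```bash
python3 - <<'E'
from h import *
s=st()
E
```

```text
25.05 [0.4835 0.189  0.1362] [1.7994e+02 7.0000e-02 1.5688e+02] [-0.17 -0.24 -0.43] [-0.034  0.146 -0.014] 0.0157
```

Request:
{"api": "send_rows", "payload": {"deltas": [0,-0.0013,-0.003,0,0,0,0.0349,0,0,0,0,0,0,0]}}

```text
t: 25.25
tcp_pos: [0.4822, 0.1861, 0.1361]
orientation: [179.9, 0.1, 158.8]
ft_force: [-0.4, -0.6, -1.8]
grip_width: 0.0156
```

```bash
python3 - <<'E'
from h import *
s=st()
E
```

```text
25.25 [0.4822 0.1861 0.1361] [1.7994e+02 6.0000e-02 1.5884e+02] [-0.37 -0.56 -1.8 ] [-0.029  0.055 -0.014] 0.0156
```

Request:
{"api": "send_rows", "payload": {"deltas": [0,-0.0011,-0.0031,0,0,0,0.0349,0,-0.001,-0.0031,0,0,0,0.0349,0,0,0,0,0,0,0]}}

```text
t: 25.55
tcp_pos: [0.48, 0.1799, 0.1361]
orientation: [180.0, 0.1, 162.8]
ft_force: [-0.2, -1.0, -1.3]
grip_width: 0.016
```

```bash
python3 - <<'E'
from h import *
s=st()
E
```

```text
25.55 [0.48   0.1799 0.1361] [1.7995e+02 6.0000e-02 1.6281e+02] [-0.22 -1.   -1.29] [ 0.029  0.009 -0.007] 0.016
```

Request:
{"api": "send_rows", "payload": {"deltas": [0,-0.0009,-0.0032,0,0,0,0.0349,0,-0.0008,-0.0032,0,0,0,0.0349,0,0,0,0,0,0,0]}}

```text
t: 25.85
tcp_pos: [0.4782, 0.1734, 0.136]
orientation: [180.0, 0.0, 166.8]
ft_force: [-0.5, -0.2, -0.5]
grip_width: 0.016
```

```bash
python3 - <<'E'
from h import *
s=st()
E
```

```text
25.85 [0.4782 0.1734 0.136 ] [1.7998e+02 4.0000e-02 1.6677e+02] [-0.54 -0.17 -0.47] [-0.1    0.079 -0.056] 0.016
```

Request:
{"api": "send_rows", "payload": {"deltas": [0,-0.0007,-0.0032,0,0,0,0.0349,0,-0.0005,-0.0032,0,0,0,0.0349,0,-0.0005,-0.0032,0,0,0,0.0349,0,0,0,0,0,0,0]}}

```text
t: 26.25
tcp_pos: [0.4765, 0.1636, 0.1359]
orientation: [180.0, 0.0, 172.7]
ft_force: [-0.7, -1.2, -0.4]
grip_width: 0.0158
```

```bash
python3 - <<'E'
from h import *
s=st()
E
```

```text
26.25 [0.4765 0.1636 0.1359] [1.7999e+02 4.0000e-02 1.7273e+02] [-0.74 -1.24 -0.45] [-0.261 -0.019 -0.158] 0.0158
```

Request:
{"api": "send_rows", "payload": {"deltas": [0,-0.0003,-0.0033,0,0,0,0.0349,0,-0.0003,-0.0033,0,0,0,0.0349,0,-0.0001,-0.0033,0,0,0,0.0349,0,0,0,0,0,0,0]}}

```text
t: 26.65
tcp_pos: [0.4758, 0.1537, 0.1359]
orientation: [180.0, 0.0, 178.7]
ft_force: [-0.8, -1.7, -0.0]
grip_width: 0.0156
```

```bash
python3 - <<'E'
from h import *
s=st()
E
```

```text
26.65 [0.4758 0.1537 0.1359] [1.8000e+02 3.0000e-02 1.7872e+02] [-0.78 -1.7  -0.  ] [-0.316  0.03  -0.153] 0.0156
```

Request:
{"api": "send_rows", "payload": {"deltas": [0,0,-0.0038,0,0,0,0.0349,0,0.0001,-0.0036,0,0,0,0.0349,0,0.0002,-0.0033,0,0,0,0.0349,0,0,0,0,0,0,0]}}

```text
t: 27.05
tcp_pos: [0.4762, 0.1433, 0.1359]
orientation: [180.0, 0.0, -175.3]
ft_force: [-0.4, -1.8, 0.4]
grip_width: 0.0159
```

```bash
python3 - <<'E'
from h import *
s=st()
E
```

```text
27.05 [0.4762 0.1433 0.1359] [ 1.7999e+02  5.0000e-02 -1.7526e+02] [-0.36 -1.83  0.41] [-0.149 -0.065 -0.191] 0.0159
```

Request:
{"api": "send_rows", "payload": {"deltas": [0,0.0003,-0.0033,0,0,0,0.0349,0,0.0005,-0.0033,0,0,0,0.0349,0,0,0,0,0,0,0]}}

```text
t: 27.35
tcp_pos: [0.4769, 0.1368, 0.1359]
orientation: [180.0, 0.0, -171.3]
ft_force: [0.4, -1.6, -0.3]
grip_width: 0.0158
```

```bash
python3 - <<'E'
from h import *
s=st()
E
```

```text
27.35 [0.4769 0.1368 0.1359] [ 1.7999e+02  4.0000e-02 -1.7126e+02] [ 0.43 -1.61 -0.34] [-0.14  -0.057 -0.178] 0.0158
```

Request:
{"api": "send_rows", "payload": {"deltas": [0,0.0005,-0.0034,0,0,0,0.0349,0,0.0006,-0.0034,0,0,0,0.0349,0,0,0,0,0,0,0]}}

```text
t: 27.65
tcp_pos: [0.4777, 0.1303, 0.1358]
orientation: [180.0, 0.0, -167.2]
ft_force: [0.2, -0.5, -0.9]
grip_width: 0.0158
```

```bash
python3 - <<'E'
from h import *
s=st()
E
```

```text
27.65 [0.4777 0.1303 0.1358] [ 1.7998e+02  2.0000e-02 -1.6722e+02] [ 0.25 -0.52 -0.87] [ 0.013  0.036 -0.032] 0.0158
```

Request:
{"api": "send_rows", "payload": {"deltas": [0,0.0007,-0.0033,0,0,0,0.0349,0,0.0008,-0.0032,0,0,0,0.0349,0,0,0,0,0,0,0]}}

```text
t: 27.95
tcp_pos: [0.4788, 0.1236, 0.1355]
orientation: [180.0, -0.0, -163.2]
ft_force: [-0.1, -0.3, -1.4]
grip_width: 0.0159
```

```bash
python3 - <<'E'
from h import *
s=st()
E
```

```text
27.95 [0.4788 0.1236 0.1355] [ 1.7999e+02 -4.0000e-02 -1.6323e+02] [-0.14 -0.28 -1.37] [-0.154  0.149 -0.06 ] 0.0159
```

Request:
{"api": "send_rows", "payload": {"deltas": [0,0.0009,-0.0032,0,0,0,0.0349,0,0,0,0,0,0,0]}}

```text
t: 28.15
tcp_pos: [0.4798, 0.1203, 0.1356]
orientation: [180.0, -0.0, -161.2]
ft_force: [-0.4, -0.0, -1.7]
grip_width: 0.0162
```

```bash
python3 - <<'E'
from h import *
s=st()
E
```

```text
28.15 [0.4798 0.1203 0.1356] [ 1.7999e+02 -3.0000e-02 -1.6123e+02] [-0.44 -0.03 -1.71] [-0.141  0.128 -0.116] 0.0162
```

Request:
{"api": "send_rows", "payload": {"deltas": [0,0.0009,-0.0031,0,0,0,0.0349,0,0,0,0,0,0,0]}}

```text
t: 28.35
tcp_pos: [0.4807, 0.1172, 0.1356]
orientation: [180.0, -0.0, -159.2]
ft_force: [-0.5, -0.1, -2.4]
grip_width: 0.0156
```

```bash
python3 - <<'E'
from h import *
s=st()
E
```

```text
28.35 [0.4807 0.1172 0.1356] [ 1.7999e+02 -3.0000e-02 -1.5924e+02] [-0.52 -0.14 -2.41] [-0.178  0.138 -0.059] 0.0156
```

Request:
{"api": "send_rows", "payload": {"deltas": [0,0.001,-0.0031,0,0,0,0.0349,0,0,0,0,0,0,0]}}

```text
t: 28.55
tcp_pos: [0.4817, 0.1141, 0.1356]
orientation: [180.0, -0.0, -157.2]
ft_force: [-0.1, -1.6, -1.5]
grip_width: 0.0157
```

```bash
python3 - <<'E'
from h import *
s=st()
E
```

```text
28.55 [0.4817 0.1141 0.1356] [ 1.7999e+02 -2.0000e-02 -1.5724e+02] [-0.06 -1.58 -1.52] [-0.188  0.167 -0.05 ] 0.0157
```

Request:
{"api": "send_rows", "payload": {"deltas": [0,0.0012,-0.003,0,0,0,0.0349,0,0,0,0,0,0,0]}}

```text
t: 28.75
tcp_pos: [0.4829, 0.1111, 0.1357]
orientation: [180.0, -0.0, -155.2]
ft_force: [-0.2, -0.8, -1.8]
grip_width: 0.0159
```

```bash
python3 - <<'E'
from h import *
s=st()
E
```

```text
28.75 [0.4829 0.1111 0.1357] [ 1.7999e+02 -2.0000e-02 -1.5525e+02] [-0.2  -0.84 -1.77] [-0.195  0.131 -0.08 ] 0.0159
```

Request:
{"api": "send_rows", "payload": {"deltas": [0,0.0012,-0.003,0,0,0,0.0349,0,0,0,0,0,0,0]}}

```text
t: 28.95
tcp_pos: [0.4842, 0.1081, 0.1357]
orientation: [180.0, -0.0, -153.3]
ft_force: [0.4, -1.1, -1.8]
grip_width: 0.0158
```

```bash
python3 - <<'E'
from h import *
s=st()
E
```

```text
28.95 [0.4842 0.1081 0.1357] [ 1.7998e+02 -1.0000e-02 -1.5327e+02] [ 0.37 -1.05 -1.76] [-0.266  0.105 -0.233] 0.0158
```

Request:
{"api": "send_rows", "payload": {"deltas": [0,0.0012,-0.0029,0,0,0,0.0349,0,0,0,0,0,0,0]}}

```text
t: 29.15
tcp_pos: [0.4854, 0.1055, 0.1357]
orientation: [180.0, 0.0, -151.3]
ft_force: [0.7, 0.3, -2.5]
grip_width: 0.0156
```

```bash
python3 - <<'E'
from h import *
s=st()
E
```

```text
29.15 [0.4854 0.1055 0.1357] [ 1.7995e+02  1.0000e-02 -1.5130e+02] [ 0.67  0.26 -2.5 ] [ 0.061  0.082 -0.522] 0.0156
```

Request:
{"api": "send_rows", "payload": {"deltas": [0,-0.0019,0.0036,0,0,0,-0.0436,0,-0.0017,0.0037,0,0,0,-0.0436,0,-0.0016,0.0039,0,0,0,-0.0436,0,0,0,0,0,0,0,0,0,0,-0.0015,0,0,0,0,0,0,-0.0015,0,0,0,0,0,0,0,0,0,0]}}

```text
t: 29.85
tcp_pos: [0.4804, 0.1163, 0.1326]
orientation: [180.0, 0.0, -158.6]
ft_force: [0.5, -1.7, -2.3]
grip_width: 0.0159
```

```bash
python3 - <<'E'
from h import *
s=st()
E
```

```text
29.85 [0.4804 0.1163 0.1326] [ 1.8000e+02  1.0000e-02 -1.5863e+02] [ 0.54 -1.69 -2.3 ] [-0.154  0.129 -0.027] 0.0159
```

Request:
{"api": "send_rows", "payload": {"deltas": [0,0,0,-0.0015,0,0,0,0,0,0,-0.0015,0,0,0,0,0,0,0,0,0,0]}}

```text
t: 30.15
tcp_pos: [0.4809, 0.1165, 0.13]
orientation: [180.0, 0.1, -158.6]
ft_force: [-0.6, -1.4, 1.3]
grip_width: 0.0155
```

```bash
python3 - <<'E'
from h import *
s=st()
E
```

```text
30.15 [0.4809 0.1165 0.13  ] [ 1.8000e+02  8.0000e-02 -1.5863e+02] [-0.56 -1.36  1.34] [ 0.023 -0.149 -0.097] 0.0155
```

Request:
{"api": "send_rows", "payload": {"deltas": [0,0,-0.0005,-0.0008,0,0,0,0,0,0,-0.0005,0,0,0,0,0,0,0,0,0,0]}}

```text
t: 30.45
tcp_pos: [0.4811, 0.1163, 0.1288]
orientation: [180.0, 0.1, -158.6]
ft_force: [1.8, 0.1, 3.0]
grip_width: 0.0159
```

```bash
python3 - <<'E'
from h import *
s=st()
E
```

```text
30.45 [0.4811 0.1163 0.1288] [ 1.8000e+02  1.2000e-01 -1.5862e+02] [1.8  0.11 2.97] [ 0.348 -0.558  0.012] 0.0159
```

Request:
{"api": "send_rows", "payload": {"deltas": [0.3,0,0,0,0,0,0,0.4,0,0,0,0,0,0,0.5,0,0,0,0,0,0,0.5,0,0,0,0,0,0,0.5,0,0,0,0,0,0,0.5,0,0,0,0,0,0]}}

```text
t: 31.05
tcp_pos: [0.4802, 0.1157, 0.1284]
orientation: [180.0, -0.0, -158.6]
ft_force: [-0.7, -0.1, 0.7]
grip_width: 0.0461
```

```bash
python3 - <<'E'
from h import *
s=st(); snap('scene','s11.png'); snap('wrist','w11.png')
im=load('s11')['image'][:,:,::-1][140:240,280:400]
cv2.imwrite('pics/s11c.png',cv2.resize(im,None,fx=6,fy=6,interpolation=cv2.INTER_CUBIC))
E
```

```text
31.05 [0.4802 0.1157 0.1284] [ 1.8000e+02 -1.0000e-02 -1.5864e+02] [-0.74 -0.12  0.71] [0.024 0.022 0.016] 0.0461
```

View pics/s11c.png

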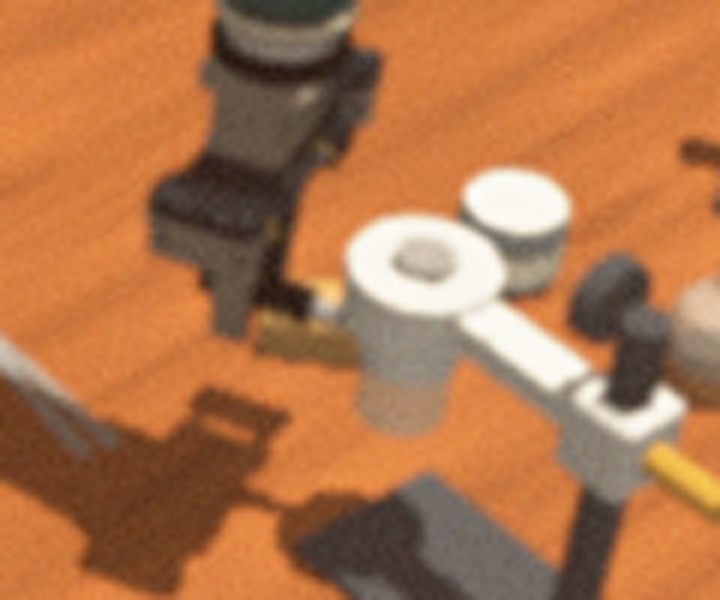

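View pics/w11.png

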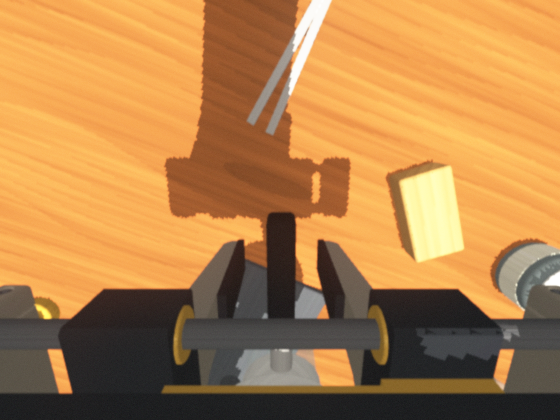

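Request:
{"api": "send_rows", "payload": {"deltas": [0.5,0,0,0.01,0,0,0,0.5,0,0,0.02,0,0,0,0.5,0,0,0.03,0,0,0,0.5,0,0,0.03,0,0,0,0.5,0,0,0.03,0,0,0,0.5,-0.02,-0.01,0.03,0,0,0,0.5,-0.03,-0.02,0.01,0,0,0,0.5,-0.03,-0.03,0,0,0,0,0.5,0,0,0,0,0,0,0.5,0,0,0,0,0,0]}}

```text
t: 32.15
tcp_pos: [0.4004, 0.0556, 0.2895]
orientation: [180.0, 0.2, -158.7]
ft_force: [-0.3, 0.1, -0.5]
grip_width: 0.046
```

```bash
python3 - <<'E'
from h import *
s=st(); snap('scene','s12.png'); snap('wrist','w12.png')
im=load('s12')['image'][:,:,::-1][150:240,290:400]
cv2.imwrite('pics/s12c.png',cv2.resize(im,None,fx=6,fy=6,interpolation=cv2.INTER_CUBIC))
E
```

```text
32.15 [0.4004 0.0556 0.2895] [ 1.7995e+02  1.5000e-01 -1.5869e+02] [-0.25  0.07 -0.5 ] [ 0.132  0.001 -0.053] 0.046
```

View pics/s12c.png

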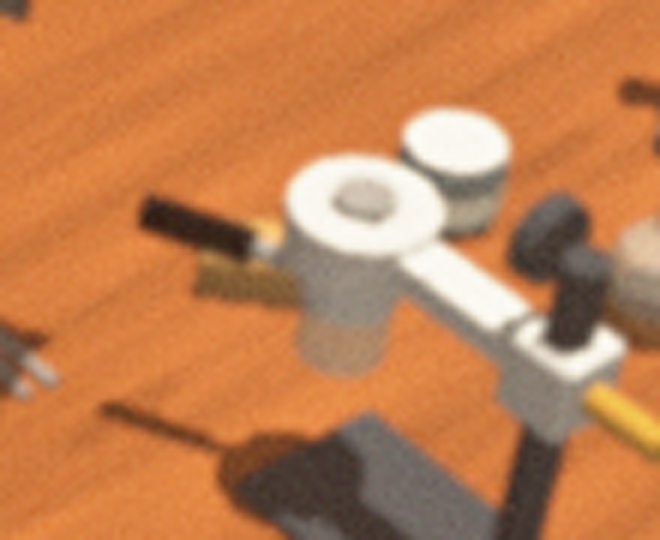

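View pics/w12.png

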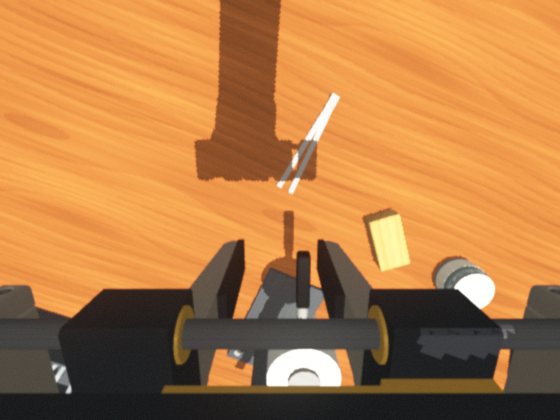

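View pics/s12.png

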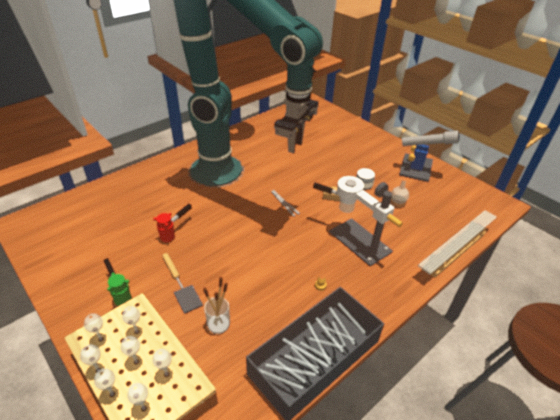

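```bash
python3 - <<'E'
from h import *
s=load('s12'); h=plane(s,350.4,183.7,.201)[:2]
def c(u,v): return (u-290+.5)*6-.5,(v-150+.5)*6-.5
for phi in (195,201,206):
  d=np.array([np.cos(np.radians(phi)),np.sin(np.radians(phi))])
  for zb in (.089,.093): print(phi,zb,[np.round(c(*proj(s,(*(h+x*d),zb+.056)))) for x in (.058,.128)], np.round(c(*proj(s,(h[0]+.026*.59,h[1]-.026*.81,zb)))))
E
```

```text
195 0.089 [array([259., 245.]), array([152., 200.])] [332. 389.]
195 0.093 [array([260., 240.]), array([153., 195.])] [333. 384.]
201 0.089 [array([254., 251.]), array([141., 213.])] [332. 389.]
201 0.093 [array([255., 246.]), array([142., 207.])] [333. 384.]
206 0.089 [array([251., 256.]), array([134., 223.])] [332. 389.]
206 0.093 [array([252., 251.]), array([134., 218.])] [333. 384.]
```

```bash
python3 - <<'E'
from h import *
c=load('w12'); im=c['image'][:,:,::-1]
cv2.imwrite('pics/w12c.png',cv2.resize(im[230:400,230:380],None,fx=4,fy=3.5,interpolation=cv2.INTER_CUBIC))
for z in (.155,.159):
  e=plane(c,303,253,z); i=plane(c,303.5,307,z); d=e-i; print(e,i,np.linalg.norm(d),np.degrees(np.arctan2(d[1],d[0]))%360, np.hypot(*(e[:2]-[.570,.152])))
E
```

```text
[0.44642292 0.10202905 0.155     ] [0.5114061  0.12976914 0.155     ] 0.07065639851151934 203.1167172813156 0.13329812428369242
[0.44484623 0.10104662 0.159     ] [0.50897264 0.12842097 0.159     ] 0.0697248247703946 203.1167172813156 0.1351285074748175
```

View pics/w12c.png

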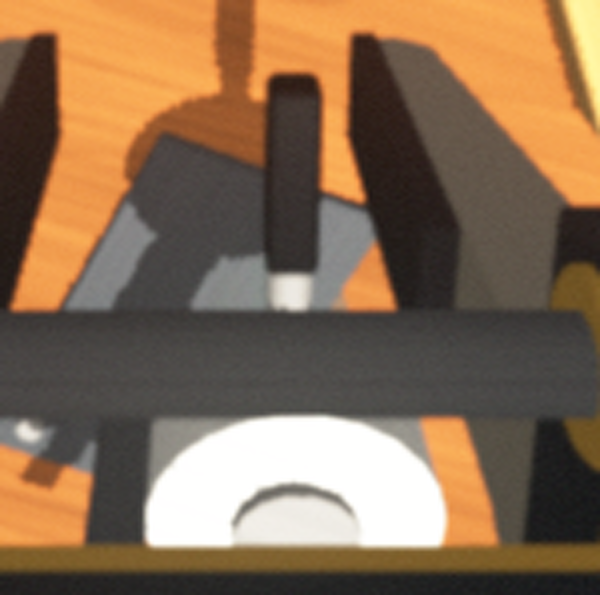

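```bash
python3 - <<'E'
from h import *
from bench import sign_off
c=snap('scene','s13.png'); a=load('s12')['image'].astype(int); print('diff', np.abs(a-c['image'].astype(int))[150:240,290:400].max()); st(); print(sign_off())
E
```

```text
diff 26
32.3 [0.401  0.0564 0.2887] [-1.7998e+02  2.0000e-02 -1.5858e+02] [-0.03 -0.11 -0.62] [ 0.056 -0.001 -0.006] 0.046
the job is handed in; nothing more can be done
None
```

The bowl is back on the filter head and hangs there by itself. I gripped it by the side handle and found the bore and then the slots by touch. I twisted it counter-clockwise past the lands to the end stop, then turned back about 7° and lowered the lugs into the pockets. Then I let go and backed the gripper away. It took 32.3 s of the 64 s allowed.

**How it went in:**
- The lugs butted against the ring at a tool height of 112 mm. They rose into the slots with the handle at about 149°.
- The first twist caught while the neck was about 14 mm above the underside, with roughly 0.66 N m of resistance. I backed off, raised the bowl about 2 mm, and it then passed the lands freely.
- The end stop was at about 206.5°. I let go with the handle at about 201°.

**Last checks:**
- The pocket floor took the weight at a tool height of 129 to 130 mm. That puts the neck about 8 to 9 mm above the underside, against 8 mm for the pockets and 12 mm for the lands.
- After release, the scene picture showed the bowl hanging under the head, and nothing moved between the last two pictures. The wrist picture gave a handle angle of about 203° and a bar length of 70 mm, which matches.
- I did not try a reverse twist to confirm the lock. That it is locked rests on the height and the angles.

**What disagreed:**
- The scene camera put the head up to about 9 mm from where touch found it. The wrist camera was within about 1 mm, so I went by touch.
- In the scene view the bowl's bottom edge sits 2 to 3 pixels higher than predicted, and the handle looks slightly flatter. I put most of this down to that camera's error, so a slight tilt is not fully ruled out.

The other things on the bench look unmoved in the last scene picture, by eye rather than measured. The highest contact force I saw was about 9 N.

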